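# Close down the breakfast bar: weigh the leftovers, dry the tumblers

### The job

Close down the breakfast bar. Check the scale with the steel check weight, then weigh the squat leftover jar and then the tall one, each alone: set it gently and upright in the middle of the scale's pan, let go and let the scale settle for a good second; the weight ends upright on its rubber pad, both jars upright on the dark wooden board. Also upend every tumbler lying on the table onto its own peg of the drying rack, mouth down and fully home on the peg's tip, and leave the bagels, cereal tub, water bottle and bowls where they are.

Things in the scene. Friction and masses are not known exactly. Their poses are not given: they have to be found in the camera images.
- tumbler0: plain grey square-section drinking tumbler, 56 mm across its flats, 95 mm long, wall 3 mm, base 5 mm thick (inside 50 mm across flats, 90 mm deep), about 90 g; starts lying on one flat on the table, mouth roughly to the robot's left (+y); may be absent. Origin on its axis at mid-length; its own x axis runs along its axis from the closed base (x = -47.5 mm) to the open mouth (x = +47.5 mm)
- tumbler1: plain grey square-section drinking tumbler, 56 mm across its flats, 95 mm long, wall 3 mm, base 5 mm thick (inside 50 mm across flats, 90 mm deep), about 90 g; starts lying on one flat on the table, mouth roughly to the robot's left (+y); may be absent. Origin on its axis at mid-length; its own x axis runs along its axis from the closed base (x = -47.5 mm) to the open mouth (x = +47.5 mm)
- tumbler2: plain grey square-section drinking tumbler, 56 mm across its flats, 95 mm long, wall 3 mm, base 5 mm thick (inside 50 mm across flats, 90 mm deep), about 90 g; starts lying on one flat on the table, mouth roughly to the robot's left (+y); may be absent. Origin on its axis at mid-length; its own x axis runs along its axis from the closed base (x = -47.5 mm) to the open mouth (x = +47.5 mm)
- peg0 (a point): centre of the flat tip of a drying peg (nearest to the robot): wooden, 22 mm thick, tip 120 mm above the table and 100 mm above the rack's foot
- peg1 (a point): centre of the flat tip of a drying peg (middle): wooden, 22 mm thick, tip 120 mm above the table and 100 mm above the rack's foot
- peg2 (a point): centre of the flat tip of a drying peg (farthest from the robot): wooden, 22 mm thick, tip 120 mm above the table and 100 mm above the rack's foot
- rack: fixed wooden drying rack, foot 310 (x) x 90 (y) x 20 mm, with three upright pegs 115 mm apart along its x axis; origin at the centre of the foot's underside
- scale: fixed white portion scale, housing 150 x 150 x 34 mm, origin at the centre of its underside, z up; carries a round steel pan
- pan_top (a point): centre of the top of the scale's flat round steel pan (130 mm across, 6 mm thick), 62 mm above the table when unloaded; moves down with the pan
- pan (a joint): how far the sprung pan is pressed down, m: 0 unloaded, 2 to 8 mm under one jar, stop at 20 mm (about 2 mm per newton)
- board: fixed dark wooden serving board, 160 (x) x 200 (y) x 12 mm, origin at the centre of its underside, z up; its top is 12 mm above the table
- squat_jar: closed amber squat jar with metal lid, 64 mm across, 55 mm high, about 280 g; starts upright on the table; origin at the centre of its underside, z up
- tall_jar: closed amber tall jar with metal lid, 48 mm across, 80 mm high, about 220 g; starts upright on the table; origin at the centre of its underside, z up
- weight: steel check weight, about 250 g: round body 36 mm across and 32 mm high, above it a thin neck and a knob 24 mm across, 56 mm high in all; starts upright on the pad; origin at the centre of its underside, z up
- pad: fixed round black rubber pad of the check weight, 120 mm across, 4 mm thick, origin at the centre of its underside, z up
- bagels: black plate 160 mm across with two bagels stacked on it, 75 mm high in all; leave alone; origin at the centre of its underside
- cereal_tub: cereal tub with paper lid, 90 mm across, 96 mm high; leave alone; origin at the centre of its underside
- water: clear water bottle, 64 mm across, 200 mm high; leave alone; origin at the centre of its underside
- bowls: stack of four white bowls, 140 mm across, 80 mm high; leave alone; origin at the centre of its underside
There are look-alikes about, which are no part of the job. What is shaped like the tall_jar but pink is not meant.

How it is judged:
By the outcome, as a careful person would: the job done as asked, in the order asked, and still so for the second after the job is handed in, with the robot touching nothing.
Of tumbler0, tumbler1, tumbler2 only 2 to 3 are there at a start; the rules pass over those that are not, and their reading is None.
At some moment in a run one of squat_jar, weight may be knocked a few centimetres aside while the robot is not near it.
It also fails if it takes over 210 s, if anything falls off the work surface, if the arm or the gripper's body presses on something with over 40 N, if the wrist force passes 120 N, or if a joint passes its speed limit or range.

### The arm

A 7-joint arm with a two-finger parallel gripper is mounted at the origin on the work surface. World frame = base frame: x ahead of the robot, y to its left, z up, the work surface at z = 0. Lengths are in mm, angles in rad, forces in N, time in s.
With the tool pointing down it reaches from about 350 to 900 mm from the base axis. Payload 19.9 kg.
Tool frame: the origin (TCP) lies midway between the tips of the shut fingers; the grasp point (between the pads) lies 19 mm behind it (ctrl.hold_point_z is the distance from the TCP to the grasp point, in mm); z points along the fingers, y is the line along which they close (so a half turn about z gives the same grasp; the last joint's range is limited). The gripper opens to 85 mm and grips with 20 to 120 N. Pads are 22 mm wide; open, the fingers measure 114 mm over their backs; the gripper's body (76 mm by 85 mm) begins 54 mm behind the grasp point. The pads swing forward as they close: fully open they stand 13 mm farther back than shut.
Start: joints at [1.075, 0.417, -0.01, 1.614, 0.005, 1.111, -0.053], TCP at [274.542, -561.449, 198.56] pointing down, gripper open.
Joint ranges: [-2.81, 2.81], [-0.39, 2.02], [-1.27, 1.25], [0.06, 2.57], [-1.19, 4.33], [0.19, 2], [-2.82, 2.82]. Speed limits (rad/s): [1.89, 1.89, 2.39, 2.39, 3.01, 3.01, 3.01].

### API

Orientations are given as a unit quaternion [x, y, z, w].
In Python, from workcell import ctrl, grab_frame, order gives the robot as it stands.
- The arm moves only by the tool servo_tool, never from a script. Its argument "rows" is a list of rows, each an object with "translation": the shift along the tool's x, y, z normalised to -1 to 1, where 1 is 0.025 m, a list of three; "twist": the turn about the tool's z normalised to -1 to 1, where 1 is 10 degrees; "claw": the closure, from -1 (fully open) to 1 (shut). In form: [{"translation": [x, y, z], "twist": twist, "claw": claw}, ...]. A call has 1 to 8 rows; each row shifts and turns the commanded pose from where the row before left it, along the tool's axes as they then stand; what a row does not reach is not made up. A row lasts 1/8 s, in which the tool goes at most 62.5 mm and 10.7 degrees, less where a joint would pass 70% of its speed; a pose out of reach is approached as far as the arm can. A call with a number of a shift or a turn outside -1 to 1 is refused whole. A call with a gripper value outside its range is refused whole. The fingers move at their own pace and stop on an object; "force" is the grip in N (left out, the last holds). Time passes only in rows, so rows that do not move let the fingers close. It gives the time, the measured TCP pose, the force, the opening and the grip force at its end, in the units of the state.
- ctrl.state(): the state, without advancing time (a new reading comes with each control period).
- grab_frame(name): name is "side" or "top"; returns a dict with "pixels" (420x560x3 uint8, red, green, blue), "fov_y" (degrees; the focal length in pixels is half the picture's height over the tangent of half this angle, whatever the lens; pixels are square), "cx", "cy" (the principal point, pixels), "world_from_camera" (4x4, takes a point from camera to world coordinates). Camera axes: x right, y up, looking along -z (the intrinsics and any distortion apply to the point x, -y, -z); pixel columns grow to the right and rows downward; lengths in mm; the calibration is good to about 2 mm. A picture is of the moment at which its call begins. There is no depth.
- order.finish_job(): hands the job in; it is judged then, once.
The state is a dict: "time": time; "q": joint angles; "joint_vel": joint speeds; "joint_efforts": joint torques, N m; "tcp_pos": TCP position; "orientation": TCP orientation; "contact_force": force on the tool from outside, world axes, zero at the start; "moment": the same for the moment, N m; "gripper_width": finger opening in mm; "grip_force": force on a finger pad.
Only numpy, scipy, OpenCV 4.12 (cv2) and the standard library are available. Lean on these libraries where they do the work, as an engineer would, in place of code of your own. Each camera call takes 0.05 s, during which the arm holds its last target. There are 200 camera calls.

## Working session

There is one attempt and no reset: what is moved stays moved. The work goes in short steps, Python scripts to look and compute and a tool call to move; the robot and the scene stay as the last step left them, time stands still between calls to the robot, and variables do not carry over. Pictures are saved under pics/ and viewed, at most 14 in all, crops included, and the job is handed in when it is done.

Besides the shell and the picture viewer there is one more tool, called after "Emit:" by a JSON object that holds its "fn" and its "kwargs". servo_tool: Moves the arm, as the interface text tells. Scaled input: -1 to 1 covers 0.025 m each way for a shift and 10 degrees each way for a turn. Its arguments: {"type":"object","properties":{"rows":{"type":"array","items":{"type":"object","properties":{"translation":{"type":"array","items":{"type":"number"}},"twist":{"type":"number"},"claw":{"type":"number"}}}},"force":{"type":"number"}},"required":["rows"]}

```bash
mkdir -p pics; ls; cat > h.py <<'E'
import numpy as np, cv2
from workcell import ctrl, grab_frame, order
def grab(n,f):
    d=grab_frame(n); cv2.imwrite('pics/'+f,cv2.cvtColor(d['pixels'],cv2.COLOR_RGB2BGR)); np.save('pics/'+f+'.npy',d,allow_pickle=True); return d
def load(f): return np.load('pics/'+f+'.npy',allow_pickle=True).item()
def ray(d,u,v):
    f=210/np.tan(np.radians(d['fov_y']/2)); T=np.array(d['world_from_camera'])
    r=T[:3,:3]@np.array([(u-d['cx'])/f,-(v-d['cy'])/f,-1]); return T[:3,3],r
def onz(d,u,v,z):
    o,r=ray(d,u,v); return (o+r*(z-o[2])/r[2])[:2].round(1)
def proj(d,p):
    f=210/np.tan(np.radians(d['fov_y']/2)); T=np.array(d['world_from_camera'])
    c=T[:3,:3].T@(np.array(p,float)-T[:3,3]); return np.round([d['cx']+f*c[0]/-c[2],d['cy']-f*c[1]/-c[2]],1)
E
python3 - <<'E'
from h import *
for n in('top','side'):
    d=grab(n,n+'0.png'); print({k:v for k,v in d.items() if k!='pixels'})
print(ctrl.state(),ctrl.hold_point_z)
E
```

```text
pics
{'fov_y': 45.13201781459256, 'cx': 274.2632279251722, 'cy': 208.12882169998085, 'world_from_camera': array([[-2.58863433e-02,  9.97447702e-01, -6.65430660e-02,
         3.65770336e+02],
       [-9.99426364e-01, -2.72768199e-02, -2.00728246e-02,
         1.81636065e+01],
       [-2.18366760e-02,  6.59852825e-02,  9.97581627e-01,
         1.84158617e+03],
       [ 0.00000000e+00,  0.00000000e+00,  0.00000000e+00,
         1.00000000e+00]])}
{'fov_y': 57.39796316365159, 'cx': 279.14844502039267, 'cy': 208.45731014126522, 'world_from_camera': array([[-8.16964223e-01,  3.74076482e-01, -4.38903457e-01,
        -2.97765834e+01],
       [-5.76687812e-01, -5.28889735e-01,  6.22661076e-01,
         7.75522315e+02],
       [ 7.91332132e-04,  7.61802096e-01,  6.47809339e-01,
         8.68184756e+02],
       [ 0.00000000e+00,  0.00000000e+00,  0.00000000e+00,
         1.00000000e+00]])}
{'time': 0.1, 'q': array([ 1.07448562,  0.41794564, -0.0103081 ,  1.61412041,  0.00468542,
        1.11068904, -0.05300933]), 'joint_vel': array([ 0.00017617, -0.00083452, -0.0003635 , -0.00111587,  0.00040644,
        0.00077924,  0.00203079]), 'joint_efforts': array([ 1.04139581e-03, -8.65819287e+01,  6.79954346e-01, -4.35633302e+01,
        1.91821129e-02,  4.92789244e-03, -1.24457865e-04]), 'tcp_pos': array([ 274.39839765, -561.14966992,  198.00054179]), 'orientation': array([ 9.74254834e-01,  2.25448874e-01, -1.63271432e-04, -5.45302994e-04]), 'contact_force': array([ 0.27426996, -0.04694157, -0.46075127]), 'moment': array([-0.01531326, -0.02094185,  0.02592625]), 'grip_force': 0.0, 'gripper_width': 85.36648008257811} 18.700000000000003
```

View pics/top0.png

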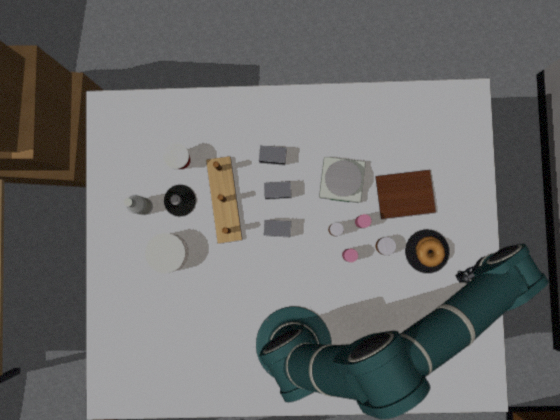

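View pics/side0.png

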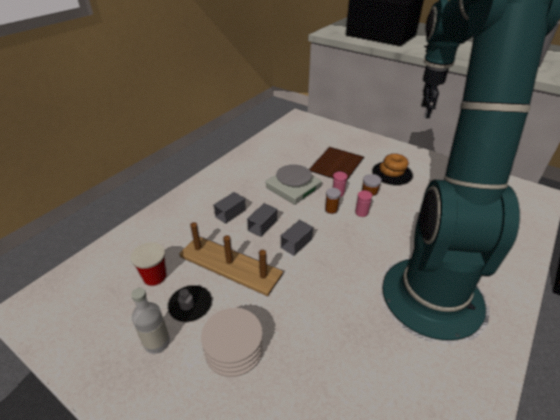

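Top: tumblers near (273,155), (278,190) and (278,228); pegs (217,165), (223,197) and (227,231); scale (343,178); board (405,193); squat jar (387,245); tall jar (337,229), with pink look-alikes beside it; weight (175,200). The side view agrees. I'll enlarge a crop for precision.

```bash
python3 - <<'E'
from h import *
im=cv2.imread('pics/top0.png')
c=im[140:275,120:320]; cv2.imwrite('pics/c1.png',cv2.resize(c,None,fx=4,fy=4,interpolation=cv2.INTER_CUBIC))
c=im[140:275,310:460]; cv2.imwrite('pics/c2.png',cv2.resize(c,None,fx=4,fy=4,interpolation=cv2.INTER_CUBIC))
E
```

```text
(no output)
```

View pics/c1.png

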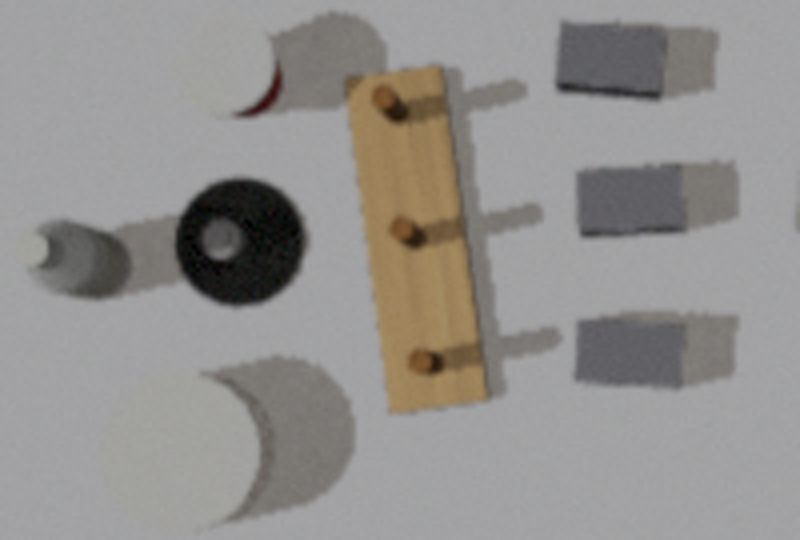

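View pics/c2.png

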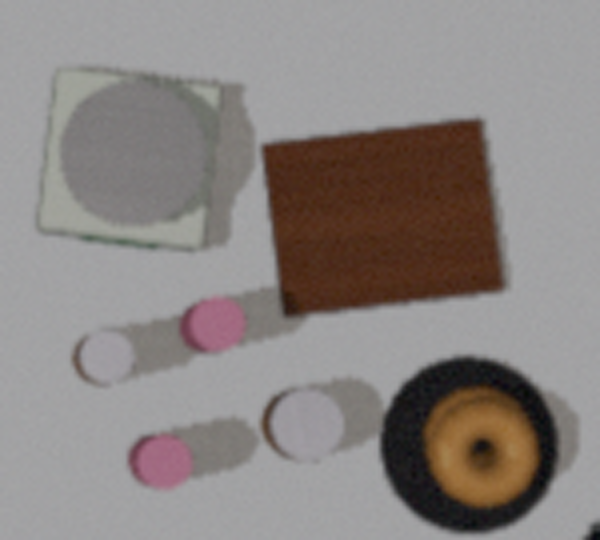

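```bash
python3 - <<'E'
from h import *
d=load('top0.png'); s=load('side0.png')
def c1(u,v):return 120+(u-1.5)/4,140+(v-1.5)/4
def c2(u,v):return 310+(u-1.5)/4,140+(v-1.5)/4
P={}
for n,p,z in [('pk2',c1(384,97),120),('pk1',c1(402,228),120),('pk0',c1(421,360),120),('weight',c1(221,238),60),('pad',c1(241,242),4),('bowls',c1(180,450),80),('water',c1(36,248),200),
 ('tall',c2(106,356),80),('squat',c2(306,424),55),('pan',c2(138,151),62),('boardA',c2(264,146),12),('boardB',c2(482,120),12),('boardC',c2(502,290),12),('boardD',c2(288,313),12),('bag',c2(470,440),10),('pinkA',c2(213,325),80),('pinkB',c2(160,461),80)]:
    q=onz(d,*p,z); print(n,q,'side px',proj(s,[*q,z]))
for n,cs in [('t2',[(557,22),(667,27),(662,90),(557,83)]),('t1',[(577,170),(686,164),(684,229),(580,233)]),('t0',[(577,319),(688,323),(684,388),(576,383)])]:
    q=np.array([onz(d,*c1(*c),56) for c in cs]); m=q.mean(0)
    ax=(q[0]+q[3]-q[1]-q[2])/2; print(n,m.round(1),'len',np.hypot(*ax).round(1),'w',np.hypot(*((q[0]+q[1]-q[2]-q[3])/2)).round(1),'axis deg',np.degrees(np.arctan2(ax[1],ax[0])).round(1), proj(s,[*m,56]))
im=cv2.imread('pics/side0.png'); c=im[140:340,120:420]
cv2.imwrite('pics/c3.png',cv2.resize(c,None,fx=2.6,fy=2.6,interpolation=cv2.INTER_CUBIC))
E
```

```text
pk2 [638.8 250.8] side px [194.4 223.2]
pk1 [525.2 237.4] side px [227.3 236.5]
pk0 [411.7 223.2] side px [263.1 250.7]
weight [526.3 406.3] side px [186.1 290.1]
pad [527.2 400.2] side px [190.7 301.4]
bowls [339.9 440.3] side px [231.6 332.4]
water [509.7 528.2] side px [140.1 290.6]
tall [ 406.  -159.5] side px [333.7 191.4]
squat [ 342.4 -335. ] side px [372.4 178.7]
pan [ 586.6 -195.7] side px [294.5 172.8]
boardA [ 594.1 -315.8] side px [309.4 168.2]
boardB [ 612.1 -513.3] side px [330.2 145.4]
boardC [ 457.5 -524. ] side px [364.4 155.6]
boardD [ 442.  -331.4] side px [345.8 179.5]
bag [ 323.7 -489.8] side px [391.8 170.7]
pinkA [ 430.5 -253.2] side px [340.5 175.6]
pinkB [ 314.  -203.1] side px [364.5 194.7]
t2 [680.4  56. ] len 96.1 w 55.9 axis deg 85.1 [229.7 200.3]
t1 [551.3  40.7] len 94.6 w 57.0 axis deg 91.1 [263.2 212.4]
t0 [414.5  44.7] len 96.8 w 57.0 axis deg 86.1 [298. 230.]
```

View pics/c3.png

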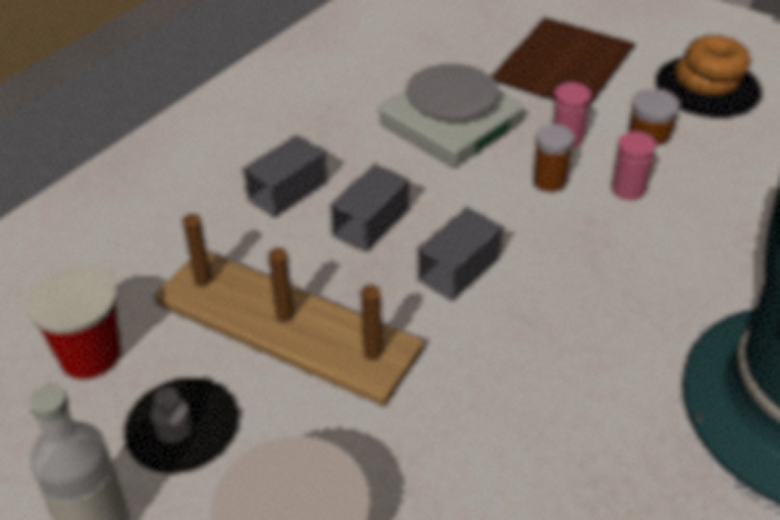

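Emit:
{"fn": "servo_tool", "kwargs": {"rows": [{"translation": [0, 0, 0], "twist": -1, "claw": -1}, {"translation": [0, 0, 0], "twist": -1, "claw": -1}, {"translation": [0, 0, 0], "twist": -1, "claw": -1}, {"translation": [0, 0, 0], "twist": -1, "claw": -1}, {"translation": [0, 0, 0], "twist": -1, "claw": -1}, {"translation": [0, 0, 0], "twist": -1, "claw": -1}, {"translation": [0, 0, 0], "twist": -0.39, "claw": -1}, {"translation": [0, 0, 0], "twist": 0, "claw": -1}], "force": 20}}

```text
time: 1.1
tcp_pos: [274.4, -561.4, 198.2]
orientation: [0.708, 0.707, 0.0, -0.0]
contact_force: [-0.1, -0.2, -0.0]
gripper_width: 85.5
grip_force: 0.0
```

Emit:
{"fn": "servo_tool", "kwargs": {"rows": [{"translation": [1, 0.92, 0], "twist": 0, "claw": -1}, {"translation": [1, 0.92, 0], "twist": 0, "claw": -1}, {"translation": [1, 0.92, 0], "twist": 0, "claw": -1}, {"translation": [1, 0.92, 0], "twist": 0, "claw": -1}, {"translation": [1, 0.92, 0], "twist": 0, "claw": -1}, {"translation": [1, 0.92, 0], "twist": 0, "claw": -1}, {"translation": [1, 0, 0], "twist": 0, "claw": -1}, {"translation": [1, 0, 0], "twist": 0, "claw": -1}]}}

```text
time: 2.1
tcp_pos: [412.8, -360.5, 198.3]
orientation: [0.708, 0.706, 0.0, -0.0]
contact_force: [0.1, -0.4, -0.2]
gripper_width: 85.4
grip_force: 0.0
```

Emit:
{"fn": "servo_tool", "kwargs": {"rows": [{"translation": [1, 0, 0], "twist": 0, "claw": -1}, {"translation": [1, 0, 0], "twist": 0, "claw": -1}, {"translation": [1, 0, 0], "twist": 0, "claw": -1}, {"translation": [1, 0, 0], "twist": 0, "claw": -1}, {"translation": [1, 0, 0], "twist": 0, "claw": -1}, {"translation": [1, 0, 0], "twist": 0, "claw": -1}, {"translation": [1, 0, 0], "twist": 0, "claw": -1}, {"translation": [1, 0, 0], "twist": 0, "claw": -1}]}}

```text
time: 3.1
tcp_pos: [412.7, -160.1, 198.6]
orientation: [0.708, 0.707, -0.0, 0.0]
contact_force: [0.6, 0.2, -0.0]
gripper_width: 85.1
grip_force: 0.0
```

Emit:
{"fn": "servo_tool", "kwargs": {"rows": [{"translation": [1, 0, 0], "twist": 0, "claw": -1}, {"translation": [1, 0, 0], "twist": 0, "claw": -1}, {"translation": [1, 0, 0], "twist": 0, "claw": -1}, {"translation": [1, 0, 0], "twist": 0, "claw": -1}, {"translation": [1, 0, 0], "twist": 0, "claw": -1}, {"translation": [1, 0, 0], "twist": 0, "claw": -1}, {"translation": [1, 0, 0], "twist": 0.4, "claw": -1}, {"translation": [0, 0, 0], "twist": 0, "claw": -1}]}}

```text
time: 4.1
tcp_pos: [412.6, 15.2, 198.7]
orientation: [0.731, 0.682, 0.0, 0.0]
contact_force: [0.5, -0.2, 0.0]
gripper_width: 85.4
grip_force: 0.0
```

Emit:
{"fn": "servo_tool", "kwargs": {"rows": [{"translation": [0, 0, 1], "twist": 0, "claw": -1}, {"translation": [0, 0, 1], "twist": 0, "claw": -1}, {"translation": [0, 0, 1], "twist": 0, "claw": -1}, {"translation": [0, 0, 1], "twist": 0, "claw": -1}, {"translation": [0, 0, 1], "twist": 0, "claw": -1}, {"translation": [0, 0, 1], "twist": 0, "claw": -1}, {"translation": [0, 0, 1], "twist": 0, "claw": -1}, {"translation": [0, 0, 0.65], "twist": 0, "claw": -1}]}}

```text
time: 5.1
tcp_pos: [412.5, 13.1, 6.4]
orientation: [0.732, 0.682, -0.0, -0.0]
contact_force: [-0.8, 0.2, -0.1]
gripper_width: 85.2
grip_force: 0.0
```

Emit:
{"fn": "servo_tool", "kwargs": {"rows": [{"translation": [0, 0, 0], "twist": 0, "claw": 1}, {"translation": [0, 0, 0], "twist": 0, "claw": 1}, {"translation": [0, 0, 0], "twist": 0, "claw": 1}, {"translation": [0, 0, 0], "twist": 0, "claw": 1}, {"translation": [0, 0, 0], "twist": 0, "claw": 1}, {"translation": [0, 0, 0], "twist": 0, "claw": 1}], "force": 20}}

```text
time: 5.85
tcp_pos: [413.5, 13.3, 8.0]
orientation: [0.732, 0.682, 0.0, 0.0]
contact_force: [-1.7, -0.6, 10.2]
gripper_width: 55.6
grip_force: 22.4
```

Emit:
{"fn": "servo_tool", "kwargs": {"rows": [{"translation": [0, 0, -0.5], "twist": 0, "claw": 1}, {"translation": [0, 0, -0.7], "twist": 0, "claw": 1}, {"translation": [0, 0, -0.7], "twist": 0, "claw": 1}, {"translation": [0, 0, -0.7], "twist": 0, "claw": 1}, {"translation": [0, 0, -0.7], "twist": 0, "claw": 1}, {"translation": [0, 0, -0.7], "twist": 0, "claw": 1}, {"translation": [0, 0, 0], "twist": 0, "claw": 1}, {"translation": [0, 0, 0], "twist": 0, "claw": 1}], "force": 20}}

```text
time: 6.85
tcp_pos: [412.8, 13.3, 107.3]
orientation: [0.732, 0.682, -0.0, 0.0]
contact_force: [0.2, -0.1, -0.8]
gripper_width: 55.3
grip_force: 21.6
```

```bash
python3 - <<'E'
from h import *
s=grab('side','s1.png'); t=grab('top','t1.png')
p=np.array(proj(s,[413,40,110])).astype(int); print(p)
a=cv2.imread('pics/s1.png'); c=a[120:300,180:400]; b=cv2.imread('pics/t1.png')[120:300,180:400]
cv2.imwrite('pics/v1.png',cv2.resize(np.hstack([c,b]),None,fx=1.8,fy=1.8,interpolation=cv2.INTER_CUBIC))
print(ctrl.state()['tcp_pos'],ctrl.state()['contact_force'])
E
```

```text
[299 216]
[412.57579313  13.47005331 106.94117526] [-0.34130109  0.20613156 -1.03797127]
```

View pics/v1.png

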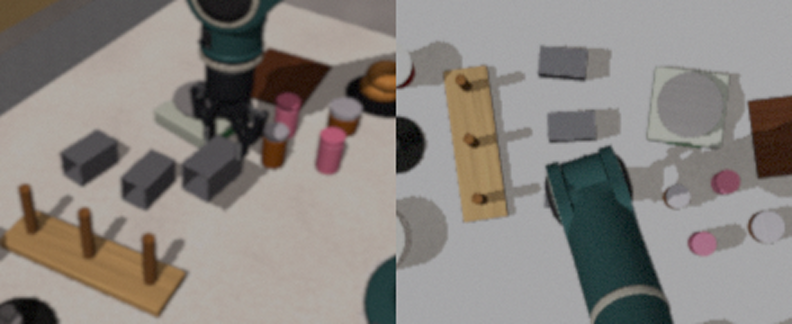

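The tumbler is held level near crop (210,165) and did not swing under gravity, so I'll ease the grip to let it pivot.

Emit:
{"fn": "servo_tool", "kwargs": {"rows": [{"translation": [0, 0, 0], "twist": 0, "claw": 0.2}, {"translation": [0, 0, 0], "twist": 0, "claw": 0.2}]}}

```text
time: 7.2
tcp_pos: [412.8, 13.5, 107.1]
orientation: [0.732, 0.682, -0.0, -0.0]
contact_force: [0.2, -0.2, -0.4]
gripper_width: 55.7
grip_force: 21.6
```

Emit:
{"fn": "servo_tool", "kwargs": {"rows": [{"translation": [0, 0, 0], "twist": 0, "claw": -0.2}, {"translation": [0, 0, 0], "twist": 0, "claw": -0.2}]}}

```text
time: 7.45
tcp_pos: [412.9, 13.5, 107.3]
orientation: [0.732, 0.682, -0.0, -0.0]
contact_force: [0.4, -0.4, -1.8]
gripper_width: 55.6
grip_force: 21.6
```

Emit:
{"fn": "servo_tool", "kwargs": {"rows": [{"translation": [1, 0, 0], "twist": -0.4, "claw": 1}, {"translation": [1, 0, 0], "twist": 0, "claw": 1}, {"translation": [1, 0, 0], "twist": 0, "claw": 1}, {"translation": [1, 0, 0], "twist": 0, "claw": 1}, {"translation": [0.5, 0, 0], "twist": 0, "claw": 1}, {"translation": [0.2, 0, 0], "twist": 0, "claw": 1}, {"translation": [0, 0, 0], "twist": 0, "claw": 1}], "force": 20}}

```text
time: 8.32
tcp_pos: [414.8, 130.5, 107.3]
orientation: [0.707, 0.707, -0.0, -0.0]
contact_force: [-0.3, -0.1, -0.9]
gripper_width: 55.4
grip_force: 21.6
```

Emit:
{"fn": "servo_tool", "kwargs": {"rows": [{"translation": [0.1, 0, 0], "twist": 0, "claw": 1}, {"translation": [0.26, 0, -0.53], "twist": 0, "claw": 1}, {"translation": [0.34, 0, -0.48], "twist": 0, "claw": 1}, {"translation": [0.42, 0, -0.41], "twist": 0, "claw": 1}, {"translation": [0, 0, 0], "twist": 0, "claw": 1}]}}

```text
time: 8.95
tcp_pos: [415.3, 159.9, 143.8]
orientation: [0.707, 0.707, 0.001, 0.0]
contact_force: [-0.1, -1.0, -0.4]
gripper_width: 55.6
grip_force: 21.7
```

```bash
python3 - <<'E'
from h import *
s=grab('side','s2.png')
c=s['pixels'][130:300,180:360]
cv2.imwrite('pics/v2.png',cv2.cvtColor(cv2.resize(c,None,fx=3,fy=3,interpolation=cv2.INTER_CUBIC),cv2.COLOR_RGB2BGR))
print(ctrl.state()['tcp_pos'],ctrl.state()['contact_force'])
E
```

```text
[415.05136973 159.42856727 143.21306771] [ 0.15037987  0.28513816 -1.84360319]
```

View pics/v2.png

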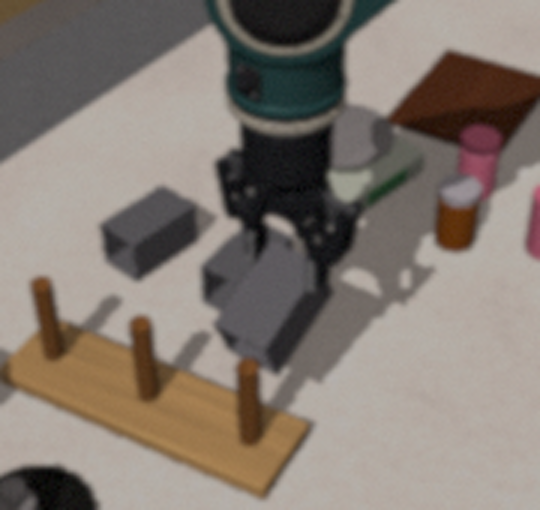

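The tumbler is tilting mouth-down against peg0 (tip at crop (247,365)) as planned. I'll carry on round the arc.

Emit:
{"fn": "servo_tool", "kwargs": {"rows": [{"translation": [0.49, 0, -0.33], "twist": 0, "claw": 1}, {"translation": [0.54, 0, -0.24], "twist": 0, "claw": 1}, {"translation": [0.57, 0, -0.14], "twist": 0, "claw": 1}, {"translation": [0.59, 0, -0.04], "twist": 0, "claw": 1}, {"translation": [0.58, 0, 0.06], "twist": 0, "claw": 1}, {"translation": [0.4, 0, 0.1], "twist": 0, "claw": 1}, {"translation": [0, 0, 0], "twist": 0, "claw": 1}]}}

```text
time: 9.88
tcp_pos: [414.6, 238.9, 157.3]
orientation: [0.707, 0.707, -0.0, -0.0]
contact_force: [0.2, -1.0, 0.3]
gripper_width: 55.5
grip_force: 21.5
```

```bash
python3 - <<'E'
from h import *
s=grab('side','s3.png')
c=s['pixels'][130:300,180:360]
cv2.imwrite('pics/v3.png',cv2.cvtColor(cv2.resize(c,None,fx=3,fy=3,interpolation=cv2.INTER_CUBIC),cv2.COLOR_RGB2BGR))
print(ctrl.state()['tcp_pos'],ctrl.state()['contact_force'])
E
```

```text
[414.64474098 238.41442922 157.3337552 ] [-0.53806661 -0.95384217 -0.83775507]
```

View pics/v3.png

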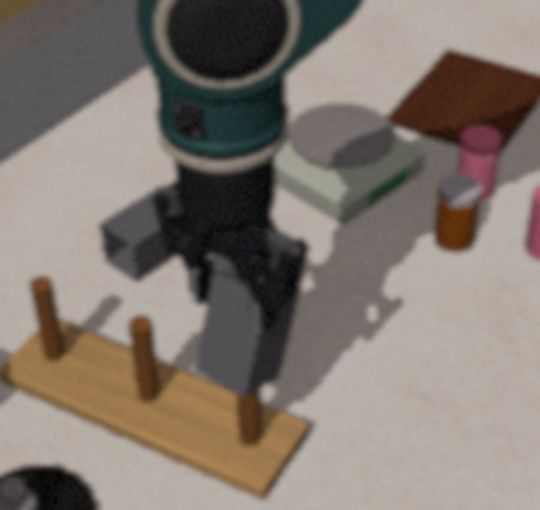

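Emit:
{"fn": "servo_tool", "kwargs": {"rows": [{"translation": [-0.6, -0.12, 0], "twist": 0, "claw": 1}, {"translation": [0, 0, 0.5], "twist": 0, "claw": 1}, {"translation": [0, 0, 0.5], "twist": 0, "claw": 1}, {"translation": [0, 0, 0.5], "twist": 0, "claw": 1}, {"translation": [0, 0, 0.5], "twist": 0, "claw": 1}, {"translation": [0, 0, 0.4], "twist": 0, "claw": 1}, {"translation": [0, 0, 0], "twist": 0, "claw": 1}]}}

```text
time: 10.8
tcp_pos: [412.4, 225.7, 97.4]
orientation: [0.707, 0.707, 0.002, -0.001]
contact_force: [2.6, 15.2, -3.8]
gripper_width: 55.2
grip_force: 25.7
```

Emit:
{"fn": "servo_tool", "kwargs": {"rows": [{"translation": [0, 0, 0.12], "twist": 0, "claw": 1}, {"translation": [0, 0, 0], "twist": 0, "claw": 1}, {"translation": [0, 0, 0], "twist": 0, "claw": 1}]}}

```text
time: 11.18
tcp_pos: [413.1, 226.9, 95.4]
orientation: [0.707, 0.708, 0.003, -0.001]
contact_force: [3.3, 21.0, 4.7]
gripper_width: 55.3
grip_force: 26.7
```

Emit:
{"fn": "servo_tool", "kwargs": {"rows": [{"translation": [0, 0, 0.12], "twist": 0, "claw": 1}, {"translation": [0, 0, 0], "twist": 0, "claw": 1}, {"translation": [0, 0, 0], "twist": 0, "claw": 1}]}}

```text
time: 11.55
tcp_pos: [413.5, 227.3, 92.8]
orientation: [0.707, 0.708, 0.004, -0.001]
contact_force: [3.5, 21.3, 11.6]
gripper_width: 55.4
grip_force: 29.9
```

```bash
python3 - <<'E'
from h import *
s=grab('side','s4.png')
c=s['pixels'][130:300,180:360]
cv2.imwrite('pics/v4.png',cv2.cvtColor(cv2.resize(c,None,fx=3,fy=3,interpolation=cv2.INTER_CUBIC),cv2.COLOR_RGB2BGR))
for z in (22,25,30,35): print(z,(proj(s,[412,223+28,z])-[180,130])*3)
E
```

```text
22 [233.7 452.7]
25 [233.7 450.9]
30 [233.4 447.3]
35 [233.4 443.7]
```

View pics/v4.png

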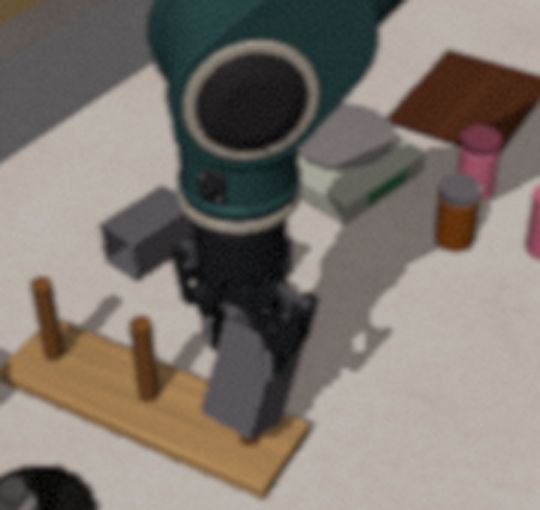

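The lower end of the tumbler still leans toward +y (crop (240,430)) and its +y wall is pressing on the peg tip. I'll back up a little and push +y against the peg to bring it upright.

Emit:
{"fn": "servo_tool", "kwargs": {"rows": [{"translation": [0, 0, -0.6], "twist": 0, "claw": 1}, {"translation": [0.3, 0, -0.2], "twist": 0, "claw": 1}, {"translation": [0.3, 0, 0], "twist": 0, "claw": 1}, {"translation": [0, 0, 0], "twist": 0, "claw": 1}]}}

```text
time: 12.1
tcp_pos: [411.7, 238.5, 111.2]
orientation: [0.707, 0.707, -0.0, -0.0]
contact_force: [0.5, -2.6, 0.5]
gripper_width: 55.5
grip_force: 28.6
```

Emit:
{"fn": "servo_tool", "kwargs": {"rows": [{"translation": [0.16, 0, 0], "twist": 0, "claw": 1}, {"translation": [0, 0, 0], "twist": 0, "claw": 1}, {"translation": [0, 0, 0], "twist": 0, "claw": 1}]}}

```text
time: 12.48
tcp_pos: [411.6, 242.0, 111.4]
orientation: [0.707, 0.707, -0.0, -0.0]
contact_force: [-1.4, -3.7, -3.0]
gripper_width: 55.4
grip_force: 28.2
```

Emit:
{"fn": "servo_tool", "kwargs": {"rows": [{"translation": [0.16, 0, 0], "twist": 0, "claw": 1}, {"translation": [0, 0, 0], "twist": 0, "claw": 1}, {"translation": [0, 0, 0], "twist": 0, "claw": 1}]}}

```text
time: 12.85
tcp_pos: [411.9, 246.3, 111.6]
orientation: [0.707, 0.707, 0.0, -0.0]
contact_force: [-1.0, -3.2, -0.5]
gripper_width: 55.5
grip_force: 28.2
```

```bash
python3 - <<'E'
from h import *
s=grab('side','s5.png')
im=cv2.cvtColor(s['pixels'],cv2.COLOR_RGB2GRAY)
print(ctrl.state()['tcp_pos'],ctrl.state()['contact_force'])
# dominant edge directions in the tumbler's zone
x0,y0,x1,y1=235,225,285,285
e=cv2.Canny(cv2.resize(im[y0:y1,x0:x1],None,fx=3,fy=3,interpolation=cv2.INTER_CUBIC),30,80)
l=cv2.HoughLinesP(e,1,np.pi/360,25,minLineLength=35,maxLineGap=6)
for q in (l[:,0] if l is not None else []):
    print((q/3+[x0,y0,x0,y0]).round(0), np.degrees(np.arctan2(q[3]-q[1],q[2]-q[0])).round())
a=proj(s,[412,223,50]);b=proj(s,[412,223,120]);print('vertical dir',np.degrees(np.arctan2(*(b-a)[::-1])))
E
```

```text
[411.90593561 246.26723051 111.68137812] [ 0.40941076 -2.49389627 -1.19508655]
[273. 285. 283. 270.] -55.0
[249. 248. 249. 230.] -90.0
[246. 248. 246. 235.] -90.0
[248. 253. 248. 240.] -90.0
[247. 265. 259. 273.] 32.0
[264. 265. 266. 252.] -80.0
vertical dir -91.98634069588209
```

Emit:
{"fn": "servo_tool", "kwargs": {"rows": [{"translation": [-0.3, 0, 0], "twist": 0, "claw": 1}, {"translation": [-0.28, 0, 0], "twist": 0, "claw": 1}, {"translation": [0, 0, 0.4], "twist": 0, "claw": 1}, {"translation": [0, 0, 0.4], "twist": 0, "claw": 1}, {"translation": [0, 0, 0.2], "twist": 0, "claw": 1}, {"translation": [0, 0, 0], "twist": 0, "claw": 1}]}}

```text
time: 13.65
tcp_pos: [412.0, 234.0, 86.2]
orientation: [0.707, 0.707, 0.002, -0.001]
contact_force: [1.0, 12.6, -1.6]
gripper_width: 55.4
grip_force: 28.9
```

Emit:
{"fn": "servo_tool", "kwargs": {"rows": [{"translation": [0, 0, 0.1], "twist": 0, "claw": 1}, {"translation": [0, 0, 0], "twist": 0, "claw": 1}, {"translation": [0, 0, 0], "twist": 0, "claw": 1}]}}

```text
time: 14.02
tcp_pos: [412.4, 234.7, 84.2]
orientation: [0.707, 0.707, 0.002, -0.001]
contact_force: [1.7, 16.9, -2.9]
gripper_width: 55.5
grip_force: 28.9
```

Emit:
{"fn": "servo_tool", "kwargs": {"rows": [{"translation": [0, 0, 0.1], "twist": 0, "claw": 1}, {"translation": [0, 0, 0], "twist": 0, "claw": 1}, {"translation": [0, 0, 0], "twist": 0, "claw": 1}]}}

```text
time: 14.4
tcp_pos: [412.7, 235.2, 81.9]
orientation: [0.707, 0.708, 0.003, -0.001]
contact_force: [3.7, 18.9, -2.5]
gripper_width: 55.3
grip_force: 29.2
```

Emit:
{"fn": "servo_tool", "kwargs": {"rows": [{"translation": [0.3, 0, 0], "twist": 0, "claw": 1}, {"translation": [0, 0, 0], "twist": 0, "claw": 1}, {"translation": [0, 0, 0.1], "twist": 0, "claw": 1}, {"translation": [0, 0, 0], "twist": 0, "claw": 1}]}}

```text
time: 14.9
tcp_pos: [411.6, 238.8, 78.7]
orientation: [0.707, 0.707, -0.0, -0.0]
contact_force: [-0.4, -1.1, -2.4]
gripper_width: 55.4
grip_force: 29.2
```

```bash
python3 - <<'E'
from h import *
s=grab('side','s6.png')
c=s['pixels'][190:290,220:310]
b=cv2.resize(c,None,fx=5,fy=5,interpolation=cv2.INTER_CUBIC).copy()
# expected upright home tumbler outline (for reading the picture)
for dx in(-28,28):
  for dy in(-28,28):
    p,q=[tuple(int(v) for v in (proj(s,[411.7+dx,223.2+dy,z])-[220,190])*5) for z in(30,125)]
    cv2.line(b,p,q,(255,0,0),1)
cv2.imwrite('pics/v6.png',cv2.cvtColor(b,cv2.COLOR_RGB2BGR))
print(ctrl.state()['tcp_pos'],ctrl.state()['contact_force'])
E
```

```text
[411.59297026 238.82088533  78.77097953] [-0.31302731 -2.04019273 -1.62642139]
```

View pics/v6.png

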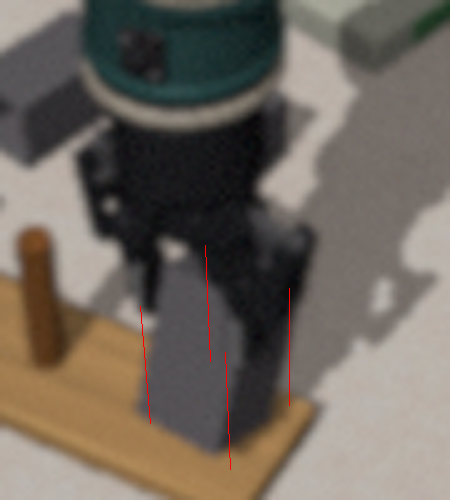

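Emit:
{"fn": "servo_tool", "kwargs": {"rows": [{"translation": [0.4, 0, 0], "twist": 0, "claw": 1}, {"translation": [0.12, 0, 0], "twist": 0, "claw": 1}, {"translation": [0, 0, 0], "twist": 0, "claw": 1}]}}

```text
time: 15.32
tcp_pos: [411.7, 252.2, 79.0]
orientation: [0.707, 0.707, -0.0, -0.0]
contact_force: [-0.4, -3.5, -1.3]
gripper_width: 55.2
grip_force: 28.8
```

Emit:
{"fn": "servo_tool", "kwargs": {"rows": [{"translation": [0.12, 0, 0], "twist": 0, "claw": 1}, {"translation": [0, 0, 0], "twist": 0, "claw": 1}, {"translation": [0, 0, 0], "twist": 0, "claw": 1}]}}

```text
time: 15.7
tcp_pos: [411.9, 255.2, 79.2]
orientation: [0.707, 0.707, 0.0, -0.0]
contact_force: [-0.7, -3.5, -1.4]
gripper_width: 55.6
grip_force: 28.6
```

Emit:
{"fn": "servo_tool", "kwargs": {"rows": [{"translation": [0.12, 0, 0], "twist": 0, "claw": 1}, {"translation": [0, 0, 0], "twist": 0, "claw": 1}, {"translation": [0, 0, 0], "twist": 0, "claw": 1}]}}

```text
time: 16.08
tcp_pos: [411.9, 258.3, 79.2]
orientation: [0.707, 0.707, 0.0, -0.0]
contact_force: [0.8, -3.6, -1.6]
gripper_width: 55.4
grip_force: 28.2
```

```bash
cat >> h.py <<'E'
def tumblermask(s,box):
    x0,y0,x1,y1=box; p=s['pixels'][y0:y1,x0:x1].astype(int)
    r,g,b=p[...,0],p[...,1],p[...,2]
    m=((b-r>=0)&(g>45)&(g<125)).astype(np.uint8)
    n,l,st,ce=cv2.connectedComponentsWithStats(m); 
    k=1+np.argmax(st[1:,4]); return l==k
E
python3 - <<'E'
from h import *
s=grab('side','s7.png')
print(ctrl.state()['tcp_pos'])
for f in ('s6.png','s7.png'):
    s=load(f);m=tumblermask(s,(235,230,285,285))
    for i,r in enumerate(m[::2]):
        print(230+2*i,''.join('#' if v else '.' for v in r))
E
```

```text
[411.92753499 258.29277133  79.15555211]
230 ..................................................
232 ..................................................
234 ..................................................
236 ..................................................
238 ..................................................
240 ..................................................
242 .......................##.........................
244 .................##..#####........................
246 .................###.#.####.......................
248 ................######..#.####....................
250 ................##########.###....................
252 .................####.#####.###...................
254 .................###.#####..#.#.#.................
256 .................###.###..#.#.####................
258 .................##########.##...#................
260 .................##..###.##.#.##..................
262 ................##########..#.###.................
264 ................##.#.###.###......................
266 ....................#.#..###.####.................
268 ..........
[... 1320 characters left out ...]
....######.#.##.........................
262 ..............##.####.##.###......................
264 ..............#.##########........................
266 ..............#####.######........................
268 .............###..#.#.#.##........................
270 .............######.####..####....................
272 .............#.##..#.#.#..##.#....................
274 ................###.########.#....................
276 ...................##.#####.#.....................
278 .......................##.###.....................
280 ..........................#.......................
282 ..................................................
284 ..................................................
```

```bash
python3 - <<'E'
from h import *
s=load('s7.png')
for u,v in((262,280),(262,281)):
    for z in (30,40,50): print(u,v,z,onz(s,u,v,z))
    for z in (30,40,50): print('left corner',z,onz(s,248,273,z))
E
```

```text
262 280 30 [400.7 246.8]
262 280 40 [395.5 253.2]
262 280 50 [390.4 259.5]
left corner 30 [447.9 249.7]
left corner 40 [442.2 256. ]
left corner 50 [436.5 262.3]
262 281 30 [398.6 249.6]
262 281 40 [393.4 255.9]
262 281 50 [388.3 262.2]
left corner 30 [447.9 249.7]
left corner 40 [442.2 256. ]
left corner 50 [436.5 262.3]
```

Emit:
{"fn": "servo_tool", "kwargs": {"rows": [{"translation": [0.12, 0, 0], "twist": 0, "claw": 1}, {"translation": [0, 0, 0], "twist": 0, "claw": 1}, {"translation": [0, 0, 0], "twist": 0, "claw": 1}]}}

```text
time: 16.5
tcp_pos: [411.9, 261.3, 79.1]
orientation: [0.707, 0.707, 0.0, -0.0]
contact_force: [-0.1, -3.3, -2.1]
gripper_width: 55.5
grip_force: 28.0
```

Emit:
{"fn": "servo_tool", "kwargs": {"rows": [{"translation": [0.12, 0, 0], "twist": 0, "claw": 1}, {"translation": [0, 0, 0], "twist": 0, "claw": 1}, {"translation": [0, 0, 0], "twist": 0, "claw": 1}]}}

```text
time: 16.88
tcp_pos: [411.9, 264.2, 79.1]
orientation: [0.707, 0.707, 0.0, -0.0]
contact_force: [0.0, -3.1, -2.4]
gripper_width: 55.2
grip_force: 27.6
```

```bash
python3 - <<'E'
from h import *
s=grab('side','s8.png');t=grab('top','t8.png')
c=cv2.resize(s['pixels'][200:300,220:300],None,fx=5.5,fy=5.5,interpolation=cv2.INTER_CUBIC)
d=cv2.resize(t['pixels'][150:250,200:260],None,fx=5.5,fy=5.5,interpolation=cv2.INTER_CUBIC)
cv2.imwrite('pics/v8.png',cv2.cvtColor(np.hstack([c,d]),cv2.COLOR_RGB2BGR))
E
```

```text
(no output)
```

View pics/v8.png

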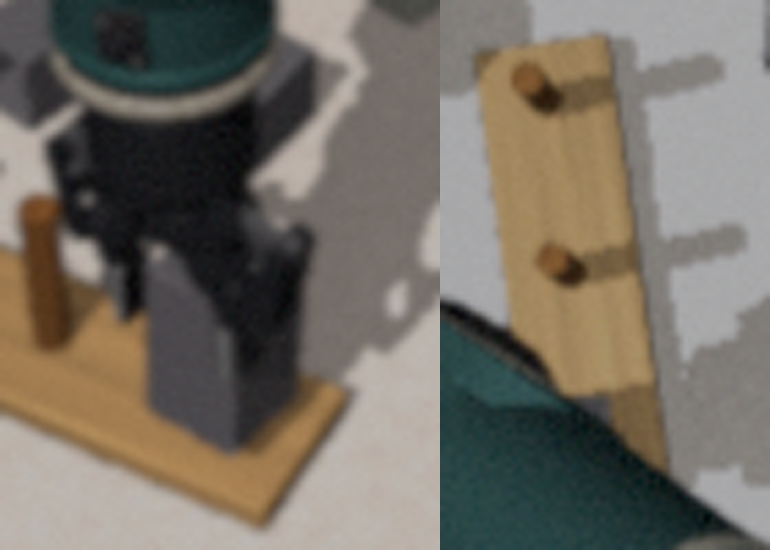

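```bash
python3 - <<'E'
from h import *
s=load('s8.png')
def onx(u,v,x):
    o,r=ray(s,u,v); return (o+r*(x-o[0])/r[0]).round(1)
for n,u,v,x in [('front mouth',261.5,281.8,384),('left mouth',246.9,273.6,440),('left base',247.2,245.5,440),('front base?',263.5,265,384)]:
    print(n,onx(u,v,x),onx(u,v+1,x),onx(u+1,v,x))
E
```

```text
front mouth [384.  269.8  57.4] [384.  269.9  53.4] [384.  265.5  53.1]
left mouth [440.  263.1  45.9] [440.  263.4  42. ] [440. 259.  42.]
left base [440.  253.1 148.3] [440.  253.4 144.9] [440.  249.2 145.1]
front base? [384.  258.5 114.1] [384.  258.6 110.3] [384.  254.3 110.2]
```

```bash
python3 - <<'E'
from h import *
s=load('s8.png'); st=ctrl.state()
print(st['tcp_pos'],st['orientation'],st['q'].round(2))
for p in ([440,264,90],[440,264,110],[384,264,90],[384,264,110],[384,230,110]): print(p,((proj(s,p)-[220,200])*5.5).round())
E
```

```text
[411.89879859 264.16886202  79.1465817 ] [ 7.07386476e-01  7.06826970e-01  6.62296308e-05 -5.87758060e-05] [-0.04  0.43 -0.7   2.03  0.38  0.81 -0.97]
[440, 264, 90] [142. 347.]
[440, 264, 110] [140. 319.]
[384, 264, 90] [234. 398.]
[384, 264, 110] [233. 371.]
[384, 230, 110] [275. 326.]
```

Emit:
{"fn": "servo_tool", "kwargs": {"rows": [{"translation": [-0.2, 0, 0], "twist": 0, "claw": 1}, {"translation": [-0.16, 0, 0.2], "twist": 0, "claw": 1}, {"translation": [0, 0, 0.3], "twist": 0, "claw": 1}, {"translation": [0, 0, 0], "twist": 0, "claw": 1}]}}

```text
time: 17.48
tcp_pos: [411.5, 255.1, 65.9]
orientation: [0.707, 0.707, -0.0, -0.0]
contact_force: [0.0, -0.6, -1.2]
gripper_width: 55.2
grip_force: 27.6
```

Emit:
{"fn": "servo_tool", "kwargs": {"rows": [{"translation": [0, 0, 0.15], "twist": 0, "claw": 1}, {"translation": [0, 0, 0], "twist": 0, "claw": 1}, {"translation": [0, 0, 0], "twist": 0, "claw": 1}]}}

```text
time: 17.85
tcp_pos: [412.0, 255.4, 63.0]
orientation: [0.707, 0.707, 0.0, -0.0]
contact_force: [0.6, 0.7, 2.8]
gripper_width: 55.6
grip_force: 28.0
```

```bash
python3 - <<'E'
from h import *
s=grab('side','s9.png')
print(ctrl.state()['tcp_pos'],ctrl.state()['contact_force'])
m=tumblermask(s,(235,230,285,290))
for i,r in enumerate(m[::2]): print(230+2*i,''.join('#' if v else '.' for v in r))
E
```

```text
[411.9905377  255.39223155  62.96409738] [-0.46964242  1.59595729  2.90895067]
230 ..................................................
232 ..................................................
234 ..................................................
236 ..................................................
238 ..................................................
240 ..................................................
242 ..................................................
244 ..................................................
246 ..................................................
248 ..................#...............................
250 ................#####.............................
252 ...............#...###............................
254 ..............##.##.###...........................
256 ..............############........................
258 ...............########.##........................
260 ................#####.#####.......................
262 ................#.##.###.#.##.....................
264 ................#.######.##.#.....................
266 ................#######.###.......................
268 .................##.##.#######....................
270 ................###.#######..#....................
272 ................##.#.##.#######...................
274 ...............################...................
276 ..................##..########....................
278 .....................#####.###....................
280 ...........................####...................
282 ............................#.....................
284 ..................................................
286 ..................................................
288 ..................................................
```

Emit:
{"fn": "servo_tool", "kwargs": {"rows": [{"translation": [0, 0, 0.04], "twist": 0, "claw": -1}, {"translation": [0, 0, 0], "twist": 0, "claw": -1}, {"translation": [0, 0, 0], "twist": 0, "claw": -1}, {"translation": [0, 0, 0], "twist": 0, "claw": -1}, {"translation": [0, 0, -0.5], "twist": 0, "claw": -1}, {"translation": [0, 0, -1], "twist": 0, "claw": -1}, {"translation": [0, 0, -1], "twist": 0, "claw": -1}, {"translation": [0, 0, -1], "twist": 0, "claw": -1}]}}

```text
time: 18.9
tcp_pos: [411.8, 255.3, 151.0]
orientation: [0.707, 0.707, 0.0, 0.0]
contact_force: [-0.1, -1.1, 0.4]
gripper_width: 84.9
grip_force: 0.0
```

Emit:
{"fn": "servo_tool", "kwargs": {"rows": [{"translation": [-1, 0, -1], "twist": 0, "claw": -1}, {"translation": [-1, 0.7, -1], "twist": 0, "claw": -1}, {"translation": [-1, 1, 0], "twist": 0, "claw": -1}, {"translation": [-1, 1, 0], "twist": 0, "claw": -1}, {"translation": [-1, 1, 0], "twist": 0, "claw": -1}, {"translation": [-1, 1, 0], "twist": 0, "claw": -1}, {"translation": [-1, 0.8, 0], "twist": 0, "claw": -1}, {"translation": [-1, 0, 0], "twist": 0, "claw": -1}]}}

```text
time: 19.9
tcp_pos: [550.1, 54.3, 200.0]
orientation: [0.707, 0.707, 0.0, -0.0]
contact_force: [-0.4, -0.4, -0.3]
gripper_width: 84.8
grip_force: 0.0
```

```bash
python3 - <<'E'
from h import *
s=grab('side','s10.png');t=grab('top','t10.png')
print(ctrl.state()['tcp_pos'],ctrl.state()['contact_force'])
c=cv2.resize(s['pixels'][200:300,220:300],None,fx=5.5,fy=5.5,interpolation=cv2.INTER_CUBIC)
d=cv2.resize(t['pixels'][150:250,200:260],None,fx=5.5,fy=5.5,interpolation=cv2.INTER_CUBIC)
cv2.imwrite('pics/v10.png',cv2.cvtColor(np.hstack([c,d]),cv2.COLOR_RGB2BGR))
# home outline: expected top corners
for n,i,o,k in(('s',s,(220,200),0),('t',t,(200,150),440)):
  for z in(30,125): print(n,z,[tuple(((proj(i,[411.7+a,223.2+b,z])-o)*5.5+[k,0]).round().astype(int).tolist()) for a,b in((-28,28),(28,28),(28,-28),(-28,-28))])
E
```

```text
[549.44598416  52.41885485 199.83368292] [-0.65580026 -0.29235271 -0.6766508 ]
s 30 [(253, 461), (165, 411), (231, 343), (318, 390)]
s 125 [(249, 333), (155, 282), (226, 214), (318, 262)]
t 30 [(551, 485), (550, 399), (635, 397), (637, 483)]
t 125 [(532, 485), (530, 394), (620, 392), (622, 482)]
```

View pics/v10.png

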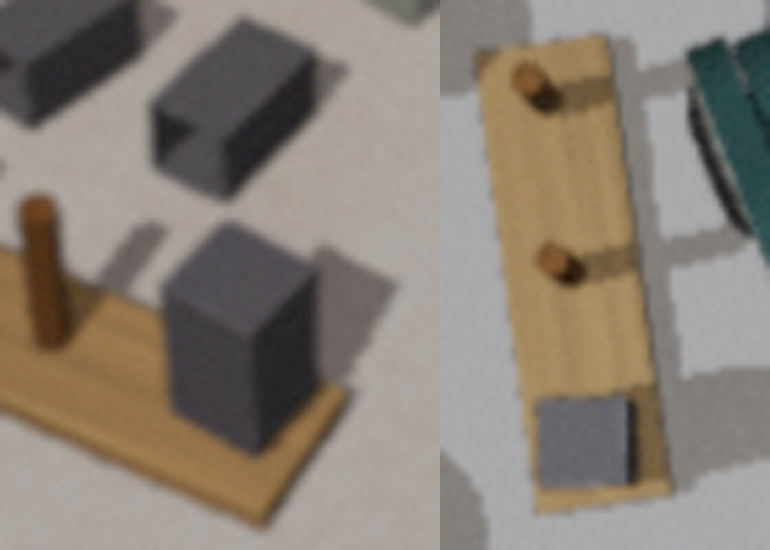

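Tumbler0 is upright and home on peg0: its top corners are at crop (250,332) and (165,285), against expected (249,333) and (155,282). Next is tumbler1, gripped lower.

Emit:
{"fn": "servo_tool", "kwargs": {"rows": [{"translation": [-0.8, 0.08, 0], "twist": 0, "claw": -1}, {"translation": [-0.8, 0, 0.5], "twist": 0, "claw": -1}, {"translation": [0, 0, 1], "twist": 0, "claw": -1}, {"translation": [0, 0, 1], "twist": 0, "claw": -1}, {"translation": [0, 0, 1], "twist": 0, "claw": -1}, {"translation": [0, 0, 1], "twist": 0, "claw": -1}, {"translation": [0, 0, 1], "twist": 0, "claw": -1}, {"translation": [0, 0, 1], "twist": 0, "claw": -1}]}}

```text
time: 21.0
tcp_pos: [550.7, 14.9, 35.6]
orientation: [0.707, 0.707, -0.0, -0.0]
contact_force: [1.0, 0.1, -0.4]
gripper_width: 85.6
grip_force: 0.0
```

Emit:
{"fn": "servo_tool", "kwargs": {"rows": [{"translation": [0, 0, 1], "twist": 0, "claw": -1}, {"translation": [0, 0, 0.35], "twist": 0, "claw": -1}, {"translation": [0, 0, 0], "twist": 0, "claw": 1}, {"translation": [0, 0, 0], "twist": 0, "claw": 1}, {"translation": [0, 0, 0], "twist": 0, "claw": 1}, {"translation": [0, 0, 0], "twist": 0, "claw": 1}, {"translation": [0, 0, 0], "twist": 0, "claw": 1}, {"translation": [0, 0, 0], "twist": 0, "claw": 1}], "force": 20}}

```text
time: 22.0
tcp_pos: [551.8, 15.0, 3.9]
orientation: [0.707, 0.707, 0.0, 0.001]
contact_force: [-1.4, -0.2, 7.4]
gripper_width: 55.5
grip_force: 22.6
```

Emit:
{"fn": "servo_tool", "kwargs": {"rows": [{"translation": [0, 0, -0.5], "twist": 0, "claw": 1}, {"translation": [0, 0, -0.8], "twist": 0, "claw": 1}, {"translation": [0, 0, -0.9], "twist": 0, "claw": 1}, {"translation": [0, 0, -0.9], "twist": 0, "claw": 1}, {"translation": [0, 0, -0.9], "twist": 0, "claw": 1}, {"translation": [0.94, -0.5, 0], "twist": 0, "claw": 1}, {"translation": [0.9, -0.5, 0], "twist": 0, "claw": 1}, {"translation": [0.9, -0.06, 0], "twist": 0, "claw": 1}]}}

```text
time: 23.0
tcp_pos: [524.3, 84.2, 104.6]
orientation: [0.707, 0.707, 0.0, 0.0]
contact_force: [1.3, -0.1, -1.4]
gripper_width: 55.6
grip_force: 21.7
```

Emit:
{"fn": "servo_tool", "kwargs": {"rows": [{"translation": [0.9, 0, 0], "twist": 0, "claw": 1}, {"translation": [0.9, 0, 0], "twist": 0, "claw": 1}, {"translation": [0.8, 0, 0], "twist": 0, "claw": 1}, {"translation": [0.1, 0, 0], "twist": 0, "claw": 1}, {"translation": [0, 0, 0], "twist": 0, "claw": 1}]}}

```text
time: 23.62
tcp_pos: [524.9, 150.6, 103.7]
orientation: [0.707, 0.707, 0.0, 0.0]
contact_force: [-0.1, -0.4, -0.8]
gripper_width: 55.6
grip_force: 21.7
```

Emit:
{"fn": "servo_tool", "kwargs": {"rows": [{"translation": [0.1, 0, 0], "twist": 0, "claw": 1}, {"translation": [0.27, 0, -0.49], "twist": 0, "claw": 1}, {"translation": [0.34, 0, -0.43], "twist": 0, "claw": 1}, {"translation": [0.42, 0, -0.37], "twist": 0, "claw": 1}, {"translation": [0.47, 0, -0.29], "twist": 0, "claw": 1}, {"translation": [0.52, 0, -0.2], "twist": 0, "claw": 1}, {"translation": [0.54, 0, -0.11], "twist": 0, "claw": 1}, {"translation": [0.56, 0, -0.01], "twist": 0, "claw": 1}]}}

```text
time: 24.62
tcp_pos: [524.9, 232.6, 150.7]
orientation: [0.707, 0.707, 0.0, -0.0]
contact_force: [0.8, -2.6, -0.4]
gripper_width: 55.4
grip_force: 21.7
```

Emit:
{"fn": "servo_tool", "kwargs": {"rows": [{"translation": [0.55, 0, 0.08], "twist": 0, "claw": 1}, {"translation": [0.1, 0, 0], "twist": 0, "claw": 1}, {"translation": [0, 0, 0.2], "twist": 0, "claw": 1}, {"translation": [0, 0, 0.3], "twist": 0, "claw": 1}, {"translation": [0, 0, 0.3], "twist": 0, "claw": 1}, {"translation": [0, 0, 0], "twist": 0, "claw": 1}]}}

```text
time: 25.38
tcp_pos: [524.5, 247.6, 127.8]
orientation: [0.707, 0.707, -0.0, -0.0]
contact_force: [0.4, -0.1, -1.2]
gripper_width: 55.3
grip_force: 21.9
```

```bash
cat >> h.py <<'E'
def show(s,c,w=25,h=32):
    c=np.round(c).astype(int); m=tumblermask(s,(c[0]-w,c[1]-h,c[0]+w,c[1]+h))
    for i,r in enumerate(m[::2]): print(c[1]-h+2*i,c[0]-w,''.join('#' if v else '.' for v in r))
E
python3 - <<'E'
from h import *
s=grab('side','s11.png');t=ctrl.state()['tcp_pos'];print(t,ctrl.state()['contact_force'])
show(s,proj(s,[525,240,110]))
E
```

```text
[524.74503592 247.67124419 128.29241585] [-0.85405948  0.15259316 -0.50406118]
208 202 ..................................................
210 202 ..................................................
212 202 ..................................................
214 202 ...............######.............................
216 202 ..............####.###............................
218 202 ................###.####..........................
220 202 ..............####.#.#.##.........................
222 202 .............###.######.##........................
224 202 ..............##.###.#####.#......................
226 202 ...............##########.###.....................
228 202 ...............#########.##.#.....................
230 202 ..............####.########.......................
232 202 .............#.############.......................
234 202 .............###.....#######......................
236 202 ..............#####.####.###......................
238 202 ............##.#########.#.##.....................
240 202 ............###..####.##.##.......................
242 202 ..........
[... 166 characters left out ...]
 .......................##.#.......................
250 202 ..................................................
252 202 ..................................................
254 202 ..................................................
256 202 ..................................................
258 202 ..................................................
260 202 ..................................................
262 202 ..................................................
264 202 ..................................................
266 202 ..................................................
268 202 ..................................................
270 202 ..................................................
```

Emit:
{"fn": "servo_tool", "kwargs": {"rows": [{"translation": [0.2, 0, 0], "twist": 0, "claw": 1}, {"translation": [0.12, 0, 0], "twist": 0, "claw": 1}, {"translation": [0, 0, 0], "twist": 0, "claw": 1}, {"translation": [0, 0, 0], "twist": 0, "claw": 1}]}}

```text
time: 25.92
tcp_pos: [524.9, 255.9, 128.7]
orientation: [0.707, 0.707, 0.0, -0.0]
contact_force: [0.5, -2.2, -2.2]
gripper_width: 55.7
grip_force: 22.1
```

Emit:
{"fn": "servo_tool", "kwargs": {"rows": [{"translation": [0.12, 0, 0], "twist": 0, "claw": 1}, {"translation": [0, 0, 0], "twist": 0, "claw": 1}, {"translation": [0, 0, 0], "twist": 0, "claw": 1}]}}

```text
time: 26.3
tcp_pos: [524.9, 258.8, 128.6]
orientation: [0.707, 0.707, 0.0, -0.0]
contact_force: [0.8, -3.7, -1.6]
gripper_width: 55.6
grip_force: 22.2
```

Emit:
{"fn": "servo_tool", "kwargs": {"rows": [{"translation": [0.12, 0, 0], "twist": 0, "claw": 1}, {"translation": [0, 0, 0], "twist": 0, "claw": 1}, {"translation": [0, 0, 0], "twist": 0, "claw": 1}]}}

```text
time: 26.68
tcp_pos: [524.9, 261.9, 128.6]
orientation: [0.707, 0.707, 0.0, -0.0]
contact_force: [-0.2, -3.3, -2.2]
gripper_width: 55.4
grip_force: 22.3
```

```bash
python3 - <<'E'
from h import *
s=grab('side','s12.png');t=ctrl.state()['tcp_pos'];print(t,ctrl.state()['contact_force'])
show(s,proj(s,[525,240,110]))
E
```

```text
[524.86161061 261.90330537 128.63004812] [-0.39470655 -2.45218742 -2.27369631]
208 202 ..................................................
210 202 ..................................................
212 202 ..................................................
214 202 ..............#...................................
216 202 .............###..................................
218 202 ............###.#.................................
220 202 ...........###..#.##..............................
222 202 ...........#.#.##.###.............................
224 202 ..........#####.#.####............................
226 202 ...........#.####.##.#............................
228 202 ............##.#.#.#..#.#.........................
230 202 ............#..#.######...........................
232 202 ...........###.##.####.#.#........................
234 202 ...........#..#..###..#.##........................
236 202 ...........####..#######.#........................
238 202 ...........####...#.#######.......................
240 202 ...........##.###.########........................
242 202 ..........
[... 166 characters left out ...]
 .....................##.##........................
250 202 .......................##.........................
252 202 ..................................................
254 202 ..................................................
256 202 ..................................................
258 202 ..................................................
260 202 ..................................................
262 202 ..................................................
264 202 ..................................................
266 202 ..................................................
268 202 ..................................................
270 202 ..................................................
```

Emit:
{"fn": "servo_tool", "kwargs": {"rows": [{"translation": [0.12, 0, 0], "twist": 0, "claw": 1}, {"translation": [0, 0, 0], "twist": 0, "claw": 1}, {"translation": [0, 0, 0], "twist": 0, "claw": 1}]}}

```text
time: 27.1
tcp_pos: [524.9, 264.9, 128.6]
orientation: [0.707, 0.707, 0.0, -0.0]
contact_force: [-0.6, -2.6, -2.7]
gripper_width: 55.3
grip_force: 22.3
```

Emit:
{"fn": "servo_tool", "kwargs": {"rows": [{"translation": [-0.3, 0, 0], "twist": 0, "claw": 1}, {"translation": [-0.22, 0, 0.3], "twist": 0, "claw": 1}, {"translation": [0, 0, 0.4], "twist": 0, "claw": 1}, {"translation": [0, 0, 0], "twist": 0, "claw": 1}]}}

```text
time: 27.6
tcp_pos: [524.3, 251.6, 110.0]
orientation: [0.707, 0.707, -0.001, -0.0]
contact_force: [0.6, 0.2, -1.1]
gripper_width: 55.2
grip_force: 22.2
```

```bash
python3 - <<'E'
from h import *
s=grab('side','s13.png');t=ctrl.state()['tcp_pos'];print(t,ctrl.state()['contact_force'])
show(s,proj(s,[525,240,95]))
for z in(30,125): print(z,[proj(s,[525.2+a,237.4+b,z]).tolist() for a,b in((-28,28),(28,28))])
E
```

```text
[524.57921057 251.94748926 110.58878747] [-0.02835155  0.59752355 -0.57617672]
211 203 ..................................................
213 203 ..................................................
215 203 ..............#...................................
217 203 .............#.###................................
219 203 ..............#####...............................
221 203 .............#######..............................
223 203 .............###.#####............................
225 203 ..............#######.#...........................
227 203 .............#.####.####..........................
229 203 ...............###########........................
231 203 ..............#####.#.##..#.......................
233 203 ...............####.######.#......................
235 203 .................####..##.........................
237 203 ..............#.####.###.#..#.....................
239 203 ...............#####.###.#..#.....................
241 203 ..............##...######.##......................
243 203 ..............###....######.#.....................
245 203 ..........
[... 239 characters left out ...]
.....................................
255 203 ..................................................
257 203 ..................................................
259 203 ..................................................
261 203 ..................................................
263 203 ..................................................
265 203 ..................................................
267 203 ..................................................
269 203 ..................................................
271 203 ..................................................
273 203 ..................................................
30 [[231.0, 268.7], [216.4, 260.2]]
125 [[228.2, 245.4], [212.7, 236.9]]
```

Emit:
{"fn": "servo_tool", "kwargs": {"rows": [{"translation": [0, 0, 0.4], "twist": 0, "claw": 1}, {"translation": [0, 0, 0.4], "twist": 0, "claw": 1}, {"translation": [0, 0, 0.3], "twist": 0, "claw": 1}, {"translation": [0, 0, 0], "twist": 0, "claw": 1}, {"translation": [0, 0, 0], "twist": 0, "claw": 1}]}}

```text
time: 28.28
tcp_pos: [524.5, 252.9, 83.2]
orientation: [0.707, 0.707, 0.0, -0.001]
contact_force: [-1.0, 6.4, -3.4]
gripper_width: 55.1
grip_force: 22.2
```

Emit:
{"fn": "servo_tool", "kwargs": {"rows": [{"translation": [0, 0, 0.15], "twist": 0, "claw": 1}, {"translation": [0, 0, 0], "twist": 0, "claw": 1}, {"translation": [0, 0, 0], "twist": 0, "claw": 1}]}}

```text
time: 28.65
tcp_pos: [525.0, 253.6, 79.8]
orientation: [0.707, 0.707, 0.001, -0.001]
contact_force: [2.2, 10.4, -2.6]
gripper_width: 55.5
grip_force: 22.2
```

Emit:
{"fn": "servo_tool", "kwargs": {"rows": [{"translation": [0, 0, 0.15], "twist": 0, "claw": 1}, {"translation": [0, 0, 0], "twist": 0, "claw": 1}, {"translation": [0, 0, 0], "twist": 0, "claw": 1}]}}

```text
time: 29.02
tcp_pos: [525.1, 254.5, 76.3]
orientation: [0.707, 0.707, 0.002, -0.001]
contact_force: [2.9, 14.7, -4.2]
gripper_width: 55.4
grip_force: 22.3
```

```bash
python3 - <<'E'
from h import *
s=grab('side','s14.png');t=ctrl.state()['tcp_pos'];print(t,ctrl.state()['contact_force'])
show(s,proj(s,[525,240,85]))
E
```

```text
[525.11135179 254.48758935  76.23171518] [ 2.79395224 13.71591636 -4.08343144]
214 203 ..................................................
216 203 ..................................................
218 203 ..................................................
220 203 ..................................................
222 203 ..................................................
224 203 ..................................................
226 203 ..................................................
228 203 .................##...............................
230 203 ..............######..............................
232 203 ..............#######.............................
234 203 .............#####.####...........................
236 203 .............###########..........................
238 203 ..............####.####.#.........................
240 203 ..............#.#########.#.......................
242 203 ...............###########........................
244 203 ...............##.######..........................
246 203 ...............#########..........................
248 203 ..........
[... 166 characters left out ...]
 ...............#############......................
256 203 ................#############.....................
258 203 ...................########.......................
260 203 .......................###.#......................
262 203 ..................................................
264 203 ..................................................
266 203 ..................................................
268 203 ..................................................
270 203 ..................................................
272 203 ..................................................
274 203 ..................................................
276 203 ..................................................
```

Emit:
{"fn": "servo_tool", "kwargs": {"rows": [{"translation": [0.4, 0, 0], "twist": 0, "claw": 1}, {"translation": [0, 0, 0], "twist": 0, "claw": 1}, {"translation": [0, 0, 0.4], "twist": 0, "claw": 1}, {"translation": [0, 0, 0], "twist": 0, "claw": 1}, {"translation": [0, 0, 0], "twist": 0, "claw": 1}]}}

```text
time: 29.7
tcp_pos: [524.8, 261.6, 65.9]
orientation: [0.707, 0.707, -0.0, -0.0]
contact_force: [1.0, 0.1, -0.8]
gripper_width: 55.3
grip_force: 22.6
```

Emit:
{"fn": "servo_tool", "kwargs": {"rows": [{"translation": [0, 0, 0.2], "twist": 0, "claw": 1}, {"translation": [0, 0, 0], "twist": 0, "claw": 1}, {"translation": [0, 0, 0], "twist": 0, "claw": 1}]}}

```text
time: 30.08
tcp_pos: [525.1, 261.9, 61.2]
orientation: [0.707, 0.707, 0.0, 0.0]
contact_force: [1.6, 0.8, 2.0]
gripper_width: 55.5
grip_force: 22.9
```

```bash
python3 - <<'E'
from h import *
s=grab('side','s15.png');t=ctrl.state()['tcp_pos'];print(t,ctrl.state()['contact_force'])
show(s,proj(s,[525,240,85]))
E
```

```text
[525.08215588 261.85060494  61.21262987] [ 1.45399796 -0.52007712  2.53119822]
214 203 ..................................................
216 203 ..................................................
218 203 ..................................................
220 203 ..................................................
222 203 ..................................................
224 203 ..................................................
226 203 ..................................................
228 203 ..................................................
230 203 ..................................................
232 203 ..................................................
234 203 .............#..#.................................
236 203 ............#..###................................
238 203 ............#.#####...............................
240 203 .............#.#######............................
242 203 ............##.###.#.##...........................
244 203 ..............##.#####.#..........................
246 203 ...............###....#..#........................
248 203 ..........
[... 166 characters left out ...]
 ...............##.###.###.........................
256 203 ..............#.##.######.##......................
258 203 .............###...#.####.##......................
260 203 ..............####.#..######......................
262 203 .................####.#####.......................
264 203 .....................####.#.......................
266 203 .........................#........................
268 203 ..................................................
270 203 ..................................................
272 203 ..................................................
274 203 ..................................................
276 203 ..................................................
```

Emit:
{"fn": "servo_tool", "kwargs": {"rows": [{"translation": [0, 0, 0.04], "twist": 0, "claw": -1}, {"translation": [0, 0, 0], "twist": 0, "claw": -1}, {"translation": [0, 0, 0], "twist": 0, "claw": -1}, {"translation": [0, 0, 0], "twist": 0, "claw": -1}, {"translation": [0, 0, -0.5], "twist": 0, "claw": -1}, {"translation": [0, 0, -1], "twist": 0, "claw": -1}, {"translation": [0, 0, -1], "twist": 0, "claw": -1}, {"translation": [0, 0, -1], "twist": 0, "claw": -1}]}}

```text
time: 31.12
tcp_pos: [524.9, 261.9, 149.3]
orientation: [0.707, 0.707, 0.0, 0.0]
contact_force: [0.4, -1.2, -0.3]
gripper_width: 85.3
grip_force: 0.0
```

Emit:
{"fn": "servo_tool", "kwargs": {"rows": [{"translation": [-1, 0, -1], "twist": 0, "claw": -1}, {"translation": [-1, 0.7, -1], "twist": 0, "claw": -1}, {"translation": [-1, 1, 0], "twist": 0, "claw": -1}, {"translation": [-1, 1, 0], "twist": 0, "claw": -1}, {"translation": [-1, 1, 0], "twist": 0, "claw": -1}, {"translation": [-1, 1, 0], "twist": 0, "claw": -1}, {"translation": [-1, 1, 0], "twist": 0, "claw": -1}, {"translation": [-1, 0, 0], "twist": 0, "claw": -1}]}}

```text
time: 32.12
tcp_pos: [668.3, 60.8, 198.0]
orientation: [0.708, 0.707, 0.0, -0.0]
contact_force: [-0.2, 1.2, -0.8]
gripper_width: 85.5
grip_force: 0.0
```

Emit:
{"fn": "servo_tool", "kwargs": {"rows": [{"translation": [-1, 0.4, 0], "twist": 0.5, "claw": -1}, {"translation": [0, 0, 0], "twist": 0, "claw": -1}]}}

```text
time: 32.38
tcp_pos: [677.7, 34.3, 198.2]
orientation: [0.739, 0.674, -0.0, 0.0]
contact_force: [0.3, 0.7, 0.6]
gripper_width: 85.2
grip_force: 0.0
```

```bash
python3 - <<'E'
from h import *
s=grab('side','s16.png');t=ctrl.state()['tcp_pos'];print(t,ctrl.state()['contact_force'])
show(s,proj(s,[525,240,85]))
d=grab('top','t16.png')
for n,px,py in(('p1',525.2,237.4),('p0',411.7,223.2)):
  print([proj(d,[px+a,py+b,125]).tolist() for a,b in((28,28),(-28,-28))])
  print([proj(s,[px+a,py+b,125]).tolist() for a,b in((28,28),(-28,28),(28,-28))])
  c=proj(d,[px,py,125]); m=tumblermask(d,(int(c[0])-18,int(c[1])-18,int(c[0])+18,int(c[1])+18)); r=cv2.minAreaRect(np.argwhere(m)[:,::-1].astype(np.float32)); print(np.array(r[0])+[int(c[0])-18,int(c[1])-18],r[1:],onz(d,*(np.array(r[0])+[int(c[0])-18,int(c[1])-18]),125))
E
```

```text
[677.35170043  36.11045721 198.22927384] [-0.01038231  0.24604697 -0.38076009]
214 203 ..................................................
216 203 ..................................................
218 203 ..................................................
220 203 ..................................................
222 203 ..................................................
224 203 ..................................................
226 203 ..................................................
228 203 ..........................#..#....................
230 203 .....................##..###.#.###................
232 203 .......................##########.#.#.............
234 203 ................#######..##.#######.###...........
236 203 ...............##.###..####.#######.##............
238 203 .................####.##..#..##.###...............
240 203 ...............############.####..................
242 203 ...............####....#.##.#.#...................
244 203 ................#####.#...#.#.....................
246 203 .................#.#.#...##.......................
248 203 ..........
[... 426 characters left out ...]
.....#.....................
264 203 ..................................................
266 203 ..................................................
268 203 ..................................................
270 203 ..................................................
272 203 ..................................................
274 203 ..................................................
276 203 ..................................................
[[211.6, 188.6], [228.3, 204.4]]
[[212.7, 236.9], [228.2, 245.4], [226.2, 225.6]]
[223.5 197.5] ((15.0, 15.0), 90.0) [521.4 225.2]
[[216.4, 221.6], [233.1, 237.6]]
[[248.2, 251.3], [265.2, 260.5], [261.1, 239.0]]
[226. 230.] ((14.0, 16.0), 90.0) [410.2 218.8]
```

```bash
python3 - <<'E'
from h import *
s=load('s16.png');d=load('t16.png')
for cy in (225,228,231):
  for z in (30,125): print(cy,z,[proj(s,[523+a,cy+b,z]).tolist() for a,b in((28,28),(-28,28))])
def edges(i,box):
    x0,y0,x1,y1=box;g=cv2.cvtColor(i['pixels'],cv2.COLOR_RGB2HSV);p=i['pixels'].astype(int)
    m=((p[...,2]-p[...,0]>=-4)&(p[...,1]<125)&(p[...,1]>35)).astype(np.uint8)[y0:y1,x0:x1]
    m=cv2.morphologyEx(m,cv2.MORPH_CLOSE,np.ones((3,3),np.uint8))
    n,l,st,_=cv2.connectedComponentsWithStats(m);k=1+np.argmax(st[1:,4])
    for r in range(0,y1-y0,1):
        w=np.where(l[r]==k)[0]
        if len(w): print(y0+r,x0+w[0],x0+w[-1])
edges(d,(205,182,236,208)); print(); edges(s,(210,222,250,275))
E
```

```text
225 30 [[219.8, 257.9], [234.4, 266.4]]
225 125 [[216.4, 234.7], [231.8, 243.0]]
228 30 [[219.1, 258.6], [233.8, 267.0]]
228 125 [[215.6, 235.3], [231.1, 243.7]]
231 30 [[218.4, 259.2], [233.1, 267.7]]
231 125 [[214.9, 235.9], [230.4, 244.3]]
190 217 230
191 216 231
192 216 231
193 216 231
194 216 231
195 216 231
196 216 231
197 216 231
198 216 231
199 216 231
200 216 231
201 216 231
202 216 231
203 216 231
204 216 231
205 217 231

226 229 230
227 227 232
228 226 234
229 225 236
230 223 238
231 221 240
232 220 241
233 219 242
234 217 242
235 217 242
236 217 242
237 217 242
238 217 243
239 217 243
240 217 243
241 217 243
242 218 243
243 218 243
244 219 243
245 219 243
246 219 243
247 219 243
248 219 243
249 219 243
250 219 243
251 219 243
252 219 243
253 220 243
254 220 243
255 220 243
256 220 241
257 220 240
258 220 239
259 222 238
260 224 237
261 226 236
262 227 235
263 229 234
264 231 233
```

Emit:
{"fn": "servo_tool", "kwargs": {"rows": [{"translation": [-0.38, 0.05, 0], "twist": 0, "claw": -1}, {"translation": [0, 0, 1], "twist": 0, "claw": -1}, {"translation": [0, 0, 1], "twist": 0, "claw": -1}, {"translation": [0, 0, 1], "twist": 0, "claw": -1}, {"translation": [0, 0, 1], "twist": 0, "claw": -1}, {"translation": [0, 0, 1], "twist": 0, "claw": -1}, {"translation": [0, 0, 1], "twist": 0, "claw": -1}, {"translation": [0, 0, 1], "twist": 0, "claw": -1}]}}

```text
time: 33.48
tcp_pos: [677.6, 27.2, 22.0]
orientation: [0.737, 0.676, 0.0, -0.0]
contact_force: [0.3, -0.3, 0.4]
gripper_width: 85.2
grip_force: 0.0
```

Emit:
{"fn": "servo_tool", "kwargs": {"rows": [{"translation": [0, 0, 0.5], "twist": 0, "claw": -1}, {"translation": [0, 0, 0.43], "twist": 0, "claw": -1}, {"translation": [0, 0, 0], "twist": 0, "claw": -1}]}}

```text
time: 33.85
tcp_pos: [677.5, 27.2, -0.9]
orientation: [0.737, 0.675, -0.0, -0.0]
contact_force: [0.3, 0.7, 0.7]
gripper_width: 85.4
grip_force: 0.0
```

Emit:
{"fn": "servo_tool", "kwargs": {"rows": [{"translation": [0, 0, 0], "twist": 0, "claw": 1}, {"translation": [0, 0, 0], "twist": 0, "claw": 1}, {"translation": [0, 0, 0], "twist": 0, "claw": 1}, {"translation": [0, 0, 0], "twist": 0, "claw": 1}, {"translation": [0, 0, 0], "twist": 0, "claw": 1}, {"translation": [0, 0, 0], "twist": 0, "claw": 1}], "force": 20}}

```text
time: 34.6
tcp_pos: [678.1, 27.2, 0.2]
orientation: [0.738, 0.675, 0.0, 0.0]
contact_force: [-1.5, -0.3, 5.8]
gripper_width: 55.6
grip_force: 21.0
```

```bash
python3 - <<'E'
from h import *
d=grab('top','t17.png');s=grab('side','s17.png')
p=s['pixels'][100:310,150:400]; q=s['pixels'][185:255,195:275]
cv2.imwrite('pics/v17.png',cv2.cvtColor(cv2.resize(q,None,fx=7,fy=7,interpolation=cv2.INTER_CUBIC),cv2.COLOR_RGB2BGR))
print(ctrl.state()['tcp_pos'])
E
```

```text
[6.78147220e+02 2.71654827e+01 1.91915271e-01]
```

View pics/v17.png

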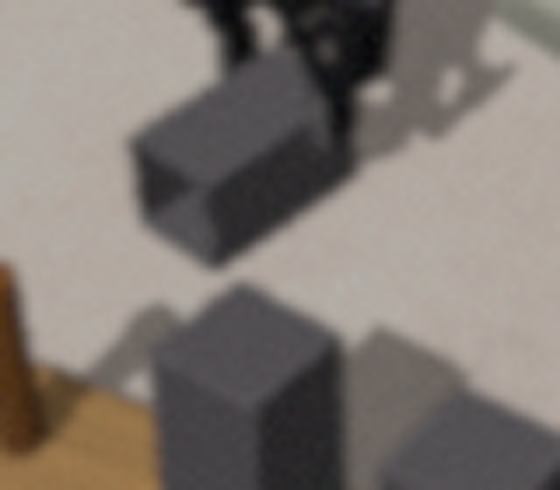

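The picture shows the −x finger on tumbler2's flank at crop (340,110), reaching to about mid-height, and tumbler1 standing upright at (245,380). I'll lift tumbler2 and run its arc on peg2.

Emit:
{"fn": "servo_tool", "kwargs": {"rows": [{"translation": [0, 0, -0.5], "twist": 0, "claw": 1}, {"translation": [0, 0, -0.8], "twist": 0, "claw": 1}, {"translation": [0, 0, -0.9], "twist": 0, "claw": 1}, {"translation": [0, 0, -0.9], "twist": 0, "claw": 1}, {"translation": [0, 0, -0.9], "twist": -0.5, "claw": 1}, {"translation": [0.85, -0.5, 0], "twist": 0, "claw": 1}, {"translation": [0.9, -0.5, 0], "twist": 0, "claw": 1}, {"translation": [0.9, -0.5, 0], "twist": 0, "claw": 1}]}}

```text
time: 35.7
tcp_pos: [639.0, 94.9, 99.7]
orientation: [0.707, 0.707, -0.0, -0.0]
contact_force: [-0.4, 1.1, -0.0]
gripper_width: 55.7
grip_force: 21.7
```

Emit:
{"fn": "servo_tool", "kwargs": {"rows": [{"translation": [0.9, -0.07, 0], "twist": 0, "claw": 1}, {"translation": [0.9, 0, 0], "twist": 0, "claw": 1}, {"translation": [0.8, 0, 0], "twist": 0, "claw": 1}, {"translation": [0.1, 0, 0], "twist": 0, "claw": 1}, {"translation": [0, 0, 0], "twist": 0, "claw": 1}]}}

```text
time: 36.33
tcp_pos: [638.6, 160.6, 99.1]
orientation: [0.707, 0.707, -0.0, -0.0]
contact_force: [-0.2, -0.5, -1.8]
gripper_width: 56.0
grip_force: 21.7
```

Emit:
{"fn": "servo_tool", "kwargs": {"rows": [{"translation": [0.1, 0, 0], "twist": 0, "claw": 1}, {"translation": [0.37, 0, -0.5], "twist": 0, "claw": 1}, {"translation": [0.46, 0, -0.43], "twist": 0, "claw": 1}, {"translation": [0.52, 0, -0.34], "twist": 0, "claw": 1}, {"translation": [0.57, 0, -0.25], "twist": 0, "claw": 1}, {"translation": [0.61, 0, -0.14], "twist": 0, "claw": 1}, {"translation": [0.62, 0, -0.04], "twist": 0, "claw": 1}]}}

```text
time: 37.2
tcp_pos: [638.6, 243.4, 142.0]
orientation: [0.707, 0.707, 0.0, 0.0]
contact_force: [1.1, -3.2, 0.0]
gripper_width: 55.7
grip_force: 22.5
```

Emit:
{"fn": "servo_tool", "kwargs": {"rows": [{"translation": [0.62, 0, 0.07], "twist": 0, "claw": 1}, {"translation": [0.5, 0, 0.18], "twist": 0, "claw": 1}, {"translation": [0, 0, 0.3], "twist": 0, "claw": 1}, {"translation": [0, 0, 0.3], "twist": 0, "claw": 1}, {"translation": [0, 0, 0.3], "twist": 0, "claw": 1}, {"translation": [0, 0, 0], "twist": 0, "claw": 1}]}}

```text
time: 37.95
tcp_pos: [638.3, 269.7, 112.3]
orientation: [0.707, 0.707, -0.0, -0.0]
contact_force: [0.8, -0.5, -0.1]
gripper_width: 55.4
grip_force: 24.3
```

```bash
cat >> h.py <<'E'
def edges(s,c,px,py,w=22,h=30):
    """left silhouette edge of the tumbler in the side view against a true vertical"""
    c=np.round(c).astype(int);x0,y0=c[0]-w,c[1]-h
    p=s['pixels'][y0:y0+2*h,x0:x0+2*w].astype(int)
    m=((p[...,2]-p[...,0]>=-4)&(p[...,1]<125)&(p[...,1]>35)).astype(np.uint8)
    m=cv2.morphologyEx(m,cv2.MORPH_CLOSE,np.ones((3,3),np.uint8))
    n,l,st,_=cv2.connectedComponentsWithStats(m);k=1+np.argmax(st[1:,4])
    print([(int(y0+r),int(x0+np.where(l[r]==k)[0][0]),int(x0+np.where(l[r]==k)[0][-1])) for r in range(0,2*h,2) if (l[r]==k).any()])
    print('home edges L,F (z125,z30):',[proj(s,[px+a,py+28,z]).tolist() for a in(28,-28) for z in(125,30)])
E
python3 - <<'E'
from h import *
s=grab('side','s18.png');t=ctrl.state()['tcp_pos'];print(t,ctrl.state()['contact_force'])
edges(s,proj(s,[639,255,105]),638.8,250.8)
E
```

```text
[638.53034503 269.88819132 112.83593645] [-0.35157067 -0.13312036 -0.30800581]
[(202, 183, 183), (204, 172, 184), (206, 175, 205), (208, 176, 207), (210, 176, 207), (212, 177, 207), (214, 178, 207), (216, 179, 206), (218, 181, 206), (220, 181, 206), (222, 181, 206), (224, 181, 206), (226, 181, 205), (228, 181, 205), (230, 181, 205), (232, 181, 205), (234, 182, 205), (236, 186, 202), (238, 189, 198)]
home edges L,F (z125,z30): [[180.1, 223.5], [185.3, 246.6], [194.2, 231.3], [198.8, 254.6]]
```

Emit:
{"fn": "servo_tool", "kwargs": {"rows": [{"translation": [0.3, 0, 0], "twist": 0, "claw": 1}, {"translation": [0.22, 0, 0], "twist": 0, "claw": 1}, {"translation": [0, 0, 0], "twist": 0, "claw": 1}, {"translation": [0, 0, 0], "twist": 0, "claw": 1}]}}

```text
time: 38.5
tcp_pos: [638.5, 283.5, 113.2]
orientation: [0.707, 0.707, 0.0, -0.0]
contact_force: [-0.1, -1.6, -0.8]
gripper_width: 55.4
grip_force: 24.4
```

```bash
python3 - <<'E'
from h import *
s=grab('side','s19.png');t=ctrl.state()['tcp_pos'];print(t,ctrl.state()['contact_force'])
edges(s,proj(s,[639,260,100]),638.8,250.8+14)
E
```

```text
[638.55220999 283.34745861 113.2271984 ] [-1.48992351 -1.96289993 -1.00905385]
[(200, 188, 198), (202, 189, 199), (204, 178, 199), (206, 176, 200), (208, 171, 203), (210, 171, 204), (212, 171, 204), (214, 171, 204), (216, 173, 204), (218, 174, 204), (220, 178, 203), (222, 178, 204), (224, 179, 204), (226, 179, 204), (228, 179, 203), (230, 179, 203), (232, 179, 204), (234, 179, 204), (236, 182, 201), (238, 186, 197), (240, 189, 194)]
home edges L,F (z125,z30): [[176.4, 226.2], [181.9, 249.4], [190.6, 234.2], [195.4, 257.4]]
```

Emit:
{"fn": "servo_tool", "kwargs": {"rows": [{"translation": [0.2, 0, 0.2], "twist": 0, "claw": 1}, {"translation": [0.2, 0, 0.2], "twist": 0, "claw": 1}, {"translation": [0, 0, 0.2], "twist": 0, "claw": 1}, {"translation": [0, 0, 0], "twist": 0, "claw": 1}, {"translation": [0, 0, 0], "twist": 0, "claw": 1}]}}

```text
time: 39.17
tcp_pos: [638.5, 293.4, 98.1]
orientation: [0.707, 0.707, 0.0, -0.0]
contact_force: [-0.1, -0.3, -0.6]
gripper_width: 55.4
grip_force: 25.1
```

```bash
python3 - <<'E'
from h import *
s=grab('side','s20.png');t=ctrl.state()['tcp_pos'];print(t,ctrl.state()['contact_force'])
edges(s,proj(s,[639,260,90]),638.8,250.8+14)
E
```

```text
[638.57285651 293.41401805  98.20436135] [-0.33450791 -0.43857136 -0.29599327]
[(202, 185, 188), (204, 185, 189), (206, 186, 191), (208, 187, 196), (210, 175, 198), (212, 174, 201), (214, 174, 202), (216, 175, 202), (218, 175, 202), (220, 176, 203), (222, 172, 203), (224, 172, 203), (226, 178, 203), (228, 179, 204), (230, 179, 204), (232, 179, 204), (234, 179, 204), (236, 180, 205), (238, 180, 201), (240, 183, 199), (242, 187, 197), (244, 191, 193)]
home edges L,F (z125,z30): [[176.4, 226.2], [181.9, 249.4], [190.6, 234.2], [195.4, 257.4]]
```

Emit:
{"fn": "servo_tool", "kwargs": {"rows": [{"translation": [-0.3, 0, 0], "twist": 0, "claw": 1}, {"translation": [-0.24, 0, 0.3], "twist": 0, "claw": 1}, {"translation": [0, 0, 0.4], "twist": 0, "claw": 1}, {"translation": [0, 0, 0.4], "twist": 0, "claw": 1}, {"translation": [0, 0, 0], "twist": 0, "claw": 1}, {"translation": [0, 0, 0], "twist": 0, "claw": 1}]}}

```text
time: 39.98
tcp_pos: [638.6, 280.0, 70.7]
orientation: [0.707, 0.707, 0.0, -0.0]
contact_force: [0.4, -0.0, 0.1]
gripper_width: 55.5
grip_force: 25.1
```

```bash
python3 - <<'E'
from h import *
s=grab('side','s21.png');t=ctrl.state()['tcp_pos'];print(t,ctrl.state()['contact_force'])
edges(s,proj(s,[639,255,80]),638.8,250.8)
E
```

```text
[638.66401595 279.95667621  70.85953892] [ 0.91918866 -0.00698915 -0.7992974 ]
[(206, 192, 192), (208, 192, 193), (210, 190, 194), (212, 192, 201), (214, 193, 202), (216, 179, 206), (218, 173, 206), (220, 175, 207), (222, 175, 207), (224, 176, 207), (226, 177, 207), (228, 177, 207), (230, 183, 208), (232, 184, 208), (234, 184, 208), (236, 184, 208), (238, 184, 209), (240, 185, 208), (242, 185, 206), (244, 189, 203), (246, 193, 200), (248, 196, 198)]
home edges L,F (z125,z30): [[180.1, 223.5], [185.3, 246.6], [194.2, 231.3], [198.8, 254.6]]
```

Emit:
{"fn": "servo_tool", "kwargs": {"rows": [{"translation": [0.1, 0, 0.3], "twist": 0, "claw": 1}, {"translation": [0, 0, 0], "twist": 0, "claw": 1}, {"translation": [0, 0, 0], "twist": 0, "claw": 1}]}}

```text
time: 40.4
tcp_pos: [638.5, 282.2, 63.0]
orientation: [0.707, 0.707, -0.0, -0.0]
contact_force: [0.3, 0.2, -1.0]
gripper_width: 55.7
grip_force: 25.1
```

Emit:
{"fn": "servo_tool", "kwargs": {"rows": [{"translation": [0, 0, 0.15], "twist": 0, "claw": 1}, {"translation": [0, 0, 0], "twist": 0, "claw": 1}, {"translation": [0, 0, 0], "twist": 0, "claw": 1}]}}

```text
time: 40.78
tcp_pos: [638.6, 282.1, 59.3]
orientation: [0.707, 0.707, -0.0, -0.0]
contact_force: [-1.0, -0.3, -0.7]
gripper_width: 55.5
grip_force: 25.1
```

Emit:
{"fn": "servo_tool", "kwargs": {"rows": [{"translation": [0, 0, 0.12], "twist": 0, "claw": 1}, {"translation": [0, 0, 0], "twist": 0, "claw": 1}, {"translation": [0, 0, 0], "twist": 0, "claw": 1}]}}

```text
time: 41.15
tcp_pos: [638.6, 282.2, 56.3]
orientation: [0.707, 0.707, 0.0, -0.0]
contact_force: [-0.2, 0.1, -1.6]
gripper_width: 55.8
grip_force: 25.1
```

Emit:
{"fn": "servo_tool", "kwargs": {"rows": [{"translation": [0, 0, 0.12], "twist": 0, "claw": 1}, {"translation": [0, 0, 0], "twist": 0, "claw": 1}, {"translation": [0, 0, 0], "twist": 0, "claw": 1}]}}

```text
time: 41.52
tcp_pos: [638.8, 282.2, 53.5]
orientation: [0.707, 0.707, 0.0, 0.0]
contact_force: [-0.3, 0.3, 3.7]
gripper_width: 55.7
grip_force: 25.6
```

```bash
python3 - <<'E'
from h import *
s=grab('side','s22.png');t=ctrl.state()['tcp_pos'];print(t,ctrl.state()['contact_force'])
edges(s,proj(s,[639,255,80]),638.8,250.8)
E
```

```text
[638.78728979 282.16652293  53.51703975] [1.3815066  0.07132782 3.37390149]
[(212, 192, 192), (214, 191, 194), (216, 191, 196), (218, 192, 202), (220, 180, 204), (222, 173, 206), (224, 173, 206), (226, 176, 207), (228, 176, 208), (230, 177, 208), (232, 177, 208), (234, 184, 208), (236, 184, 208), (238, 184, 208), (240, 185, 208), (242, 185, 208), (244, 185, 208), (246, 186, 206), (248, 189, 203), (250, 192, 201), (252, 196, 198)]
home edges L,F (z125,z30): [[180.1, 223.5], [185.3, 246.6], [194.2, 231.3], [198.8, 254.6]]
```

Emit:
{"fn": "servo_tool", "kwargs": {"rows": [{"translation": [0, 0, 0], "twist": 0, "claw": -1}, {"translation": [0, 0, 0], "twist": 0, "claw": -1}, {"translation": [0, 0, 0], "twist": 0, "claw": -1}, {"translation": [0, 0, 0], "twist": 0, "claw": -1}, {"translation": [0, 0, -0.5], "twist": 0, "claw": -1}, {"translation": [0, 0, -1], "twist": 0, "claw": -1}, {"translation": [0, 0, -1], "twist": 0, "claw": -1}, {"translation": [0, 0, -1], "twist": 0, "claw": -1}]}}

```text
time: 42.58
tcp_pos: [638.6, 282.3, 142.7]
orientation: [0.707, 0.707, 0.0, 0.0]
contact_force: [-0.2, 0.5, 0.8]
gripper_width: 85.5
grip_force: 0.0
```

Emit:
{"fn": "servo_tool", "kwargs": {"rows": [{"translation": [0, 0, -1], "twist": 0, "claw": -1}, {"translation": [-1, 0, -0.8], "twist": 0, "claw": -1}, {"translation": [-1, 0, 0], "twist": 0, "claw": -1}, {"translation": [-1, 0, 0], "twist": 0, "claw": -1}, {"translation": [-1, 0, 0], "twist": 0, "claw": -1}, {"translation": [-1, 0, 0], "twist": 0, "claw": -1}, {"translation": [-1, 0, 0], "twist": 0, "claw": -1}, {"translation": [-1, 0, 0], "twist": 0, "claw": -1}]}}

```text
time: 43.58
tcp_pos: [638.5, 106.4, 186.8]
orientation: [0.707, 0.707, 0.0, 0.0]
contact_force: [-0.0, 0.8, -0.2]
gripper_width: 85.3
grip_force: 0.0
```

```bash
cat >> h.py <<'E'
def topc(d,px,py):
    c=np.round(proj(d,[px,py,125])).astype(int);x0,y0=c-17
    p=d['pixels'][y0:y0+34,x0:x0+34].astype(int)
    m=((p[...,2]-p[...,0]>=-4)&(p[...,1]<125)&(p[...,1]>60)).astype(np.uint8)
    n,l,st,_=cv2.connectedComponentsWithStats(m);k=1+np.argmax(st[1:,4])
    x,y,w,h,_=st[k]; print('top bbox',w,h,onz(d,x0+x+w/2-.5,y0+y+h/2-.5,125),'peg',px,py)
E
python3 - <<'E'
from h import *
s=grab('side','s23.png');d=grab('top','t23.png');t=ctrl.state()['tcp_pos'];print(t,ctrl.state()['contact_force'])
for p in((638.8,250.8),(525.2,237.4),(411.7,223.2)):
    edges(s,proj(s,[*p,80]),*p); topc(d,*p)
# weight & pad region in top
c=np.round(proj(d,[527,400,4])).astype(int); p=d['pixels'][c[1]-25:c[1]+25,c[0]-25:c[0]+25].max(2)
m=(p<45).astype(np.uint8); 
from numpy import *
e=cv2.minEnclosingCircle(np.argwhere(m)[:,::-1].astype(np.float32)); print('pad',onz(d,*(array(e[0])+c-25),4),e[1])
for r in p[8:42:1,5:45]: print(' '.join('%3d'%v for v in r[::1]))
E
```

```text
[638.93598668 103.92001079 186.65544965] [-0.01756185  0.08856547  0.0976309 ]
[(215, 194, 195), (217, 191, 199), (219, 189, 203), (221, 185, 206), (223, 183, 206), (225, 182, 206), (227, 183, 207), (229, 183, 208), (231, 184, 208), (233, 184, 208), (235, 184, 209), (237, 185, 209), (239, 185, 209), (241, 186, 209), (243, 186, 209), (245, 186, 207), (247, 190, 205), (249, 193, 202), (251, 196, 200)]
home edges L,F (z125,z30): [[180.1, 223.5], [185.3, 246.6], [194.2, 231.3], [198.8, 254.6]]
top bbox 17 17 [637.5 248.8] peg 638.8 250.8
[(227, 226, 232), (229, 224, 236), (231, 221, 239), (233, 219, 242), (235, 217, 242), (237, 216, 243), (239, 217, 243), (241, 217, 243), (243, 218, 243), (245, 219, 243), (247, 219, 243), (249, 219, 243), (251, 219, 244), (253, 220, 244), (255, 220, 243), (257, 220, 240), (259, 222, 238), (261, 226, 236), (263, 229, 234)]
home edges L,F (z125,z30): [[212.7, 236.9], [216.4, 260.2], [228.2, 245.4], [231.0, 268.7]]
top bbox 16 16 [521.4 225.2] peg 525.2 237.4
[(241, 259, 261), (243, 258, 266), (245, 256, 270), (247, 253, 274), (249, 252, 276), (251, 250, 27
[... 5172 characters left out ...]
  29  28  29  36  55  97 144 169 173 174 174 176 174 175 173
173 175 173 174 174 174 173 173 162 135  99  65  40  32  25  32  28  28  23  30  30  32  30  28  27  26  30  41  75 112 144 170 176 173 175 173 174 175 176 174
172 176 175 173 173 173 174 174 172 166 151 126  97  56  35  36  26  34  34  29  33  32  28  31  40  40  60  90 133 157 169 175 172 175 176 174 175 174 175 175
174 175 175 174 175 174 174 173 176 173 171 165 149 124  94  69  60  54  40  43  45  51  55  68  81  98 126 148 168 173 174 175 176 173 173 174 175 176 175 172
175 175 175 175 175 174 174 173 174 173 174 174 173 165 151 136 129 118  99 103 113 123 128 132 141 149 167 171 174 173 174 173 174 175 175 173 175 173 173 172
```

```bash
python3 - <<'E'
from h import *
d=load('t23.png');s=load('s23.png')
c=np.round(proj(d,[527,400,4])).astype(int); u=c-25+np.array([20.2,24.6]); print('top blob',u)
for z in(30,36,60): print(z,onz(d,*u,z))
p=s['pixels']; g=p.max(2).astype(int); m=((g>45)&(g<140)&(p.max(2).astype(int)-p.min(2)<22)).astype(np.uint8)[280:318,165:212]
k=cv2.connectedComponentsWithStats(m); i=[j for j in range(1,k[0]) if k[2][j,4]>40]
for j in i: print('side blob',k[2][j]+[165,280,0,0,0],k[3][j]+[165,280])
for r in range(0,38,2): print(280+r,''.join('#' if v else '.' for v in m[r]))
for y in (398,402,406):
  for x in (522,528): print(x,y,proj(s,[x,y,4]),proj(s,[x,y,60]))
E
```

```text
top blob [175.2 199.6]
30 [527.3 411.7]
36 [526.7 410.4]
60 [524.6 405.2]
side blob [165 285  47  33 418] [185.86124402 299.4569378 ]
280 ...............................................
282 ...............................................
284 ...............................................
286 ...................#######........####.........
288 ..............######...................###.....
290 ...........############..................###...
292 .........##...##########....................##.
294 .......##......###########...................##
296 .....##.......##############.................##
298 ....##.......###############..................#
300 ...##........##############...................#
302 ..##..........#############...................#
304 ..##...........############...................#
306 ..##............###########..................##
308 ..##..............#######...................##.
310 ..##......................................###..
312 ..##.....................................##....
314 .#####.................................###.....
316 #######.............................###........
522 398 [192.7 301.8] [189.6 288.8]
528 398 [191.1 300.7] [187.9 287.7]
522 402 [191.6 302.8] [188.5 289.8]
528 402 [190.  301.7] [186.8 288.7]
522 406 [190.6 303.8] [187.3 290.8]
528 406 [189.  302.7] [185.7 289.7]
```

Emit:
{"fn": "servo_tool", "kwargs": {"rows": [{"translation": [1, -0.37, 0], "twist": 0, "claw": -1}, {"translation": [1, -0.37, 0], "twist": 0, "claw": -1}, {"translation": [1, -0.37, 0], "twist": 0, "claw": -1}, {"translation": [1, -0.37, 0], "twist": 0, "claw": -1}, {"translation": [1, -0.37, 0], "twist": 0, "claw": -1}, {"translation": [1, -0.37, 0], "twist": 0, "claw": -1}, {"translation": [1, -0.37, 0], "twist": 0, "claw": -1}, {"translation": [1, -0.37, 0], "twist": 0, "claw": -1}]}}

```text
time: 44.68
tcp_pos: [564.0, 308.7, 186.7]
orientation: [0.707, 0.707, 0.0, 0.0]
contact_force: [-0.0, 0.6, 0.8]
gripper_width: 85.2
grip_force: 0.0
```

Emit:
{"fn": "servo_tool", "kwargs": {"rows": [{"translation": [1, -0.37, 0], "twist": 0, "claw": -1}, {"translation": [1, -0.37, 0], "twist": 0, "claw": -1}, {"translation": [1, -0.37, 0], "twist": 0, "claw": -1}, {"translation": [1, -0.37, 0], "twist": 0, "claw": -1}, {"translation": [0.35, 0, 0], "twist": 0, "claw": -1}, {"translation": [0, 0, 1], "twist": 0, "claw": -1}, {"translation": [0, 0, 1], "twist": 0, "claw": -1}, {"translation": [0, 0, 1], "twist": 0, "claw": -1}]}}

```text
time: 45.68
tcp_pos: [528.3, 415.5, 110.5]
orientation: [0.708, 0.707, 0.0, 0.0]
contact_force: [0.5, -0.3, -0.4]
gripper_width: 85.5
grip_force: 0.0
```

```bash
python3 - <<'E'
from h import *
s=grab('side','s24.png');print(ctrl.state()['tcp_pos'])
p=s['pixels']; g=p.max(2).astype(int); m=((g>45)&(g<140)&(p.max(2).astype(int)-p.min(2)<22)).astype(np.uint8)[280:318,165:212]
for r in range(4,34,3): print(280+r,''.join('#' if v else '.' for v in m[r]))
E
```

```text
[527.18552905 414.30899101 107.0329095 ]
284 ...............................................
287 .................####...............####.......
290 ...........############..................###...
293 ........##....###########...................##.
296 ......##......##############.................##
299 ....##.......###############..................#
302 ...##.........#############...................#
305 ..##...........############..................##
308 ..##.............########...................##.
311 ..##.....................................##....
```

Emit:
{"fn": "servo_tool", "kwargs": {"rows": [{"translation": [-0.08, 0, 1], "twist": 0, "claw": -1}, {"translation": [0, 0, 1], "twist": 0, "claw": -1}, {"translation": [0, 0, 1], "twist": 0, "claw": -1}, {"translation": [0, 0, 0.7], "twist": 0, "claw": -1}, {"translation": [0, 0, 0.34], "twist": 0, "claw": -1}, {"translation": [0, 0, 0], "twist": 0, "claw": -1}]}}

```text
time: 46.48
tcp_pos: [527.7, 414.0, 10.0]
orientation: [0.707, 0.707, -0.0, -0.0]
contact_force: [0.3, -0.1, 0.7]
gripper_width: 85.3
grip_force: 0.0
```

Emit:
{"fn": "servo_tool", "kwargs": {"rows": [{"translation": [0, 0, 0], "twist": 0, "claw": 1}, {"translation": [0, 0, 0], "twist": 0, "claw": 1}, {"translation": [0, 0, 0], "twist": 0, "claw": 1}, {"translation": [0, 0, 0], "twist": 0, "claw": 1}, {"translation": [0, 0, 0], "twist": 0, "claw": 1}, {"translation": [0, 0, 0], "twist": 0, "claw": 1}, {"translation": [0, 0, 0], "twist": 0, "claw": 1}], "force": 40}}

```text
time: 47.35
tcp_pos: [527.9, 414.2, 10.2]
orientation: [0.707, 0.707, 0.0, 0.0]
contact_force: [-0.0, -0.5, 5.8]
gripper_width: 22.1
grip_force: 39.0
```

Emit:
{"fn": "servo_tool", "kwargs": {"rows": [{"translation": [0, 0, -0.2], "twist": 0, "claw": 1}, {"translation": [0, 0, -0.5], "twist": 0, "claw": 1}, {"translation": [0, 0, -0.8], "twist": 0, "claw": 1}, {"translation": [0, 0, -1], "twist": 0, "claw": 1}, {"translation": [0, 0, -1], "twist": 0, "claw": 1}, {"translation": [0, 0, -1], "twist": 0, "claw": 1}, {"translation": [0, 0, -1], "twist": 0, "claw": 1}, {"translation": [0, 0, -0.5], "twist": 0, "claw": 1}]}}

```text
time: 48.35
tcp_pos: [528.0, 414.4, 162.3]
orientation: [0.707, 0.707, 0.001, 0.0]
contact_force: [0.2, 0.2, -3.3]
gripper_width: 22.0
grip_force: 39.4
```

Emit:
{"fn": "servo_tool", "kwargs": {"rows": [{"translation": [-0.2, 0, 0], "twist": 0, "claw": 1}, {"translation": [-0.4, 0, 0], "twist": 0, "claw": 1}, {"translation": [-0.6, 0.1, 0], "twist": 0, "claw": 1}, {"translation": [-0.8, 0.1, 0], "twist": 0, "claw": 1}, {"translation": [-1, 0.1, 0], "twist": 0, "claw": 1}, {"translation": [-1, 0.1, 0], "twist": 0, "claw": 1}, {"translation": [-1, 0.1, 0], "twist": 0, "claw": 1}, {"translation": [-1, 0.1, 0], "twist": 0, "claw": 1}]}}

```text
time: 49.35
tcp_pos: [542.7, 261.6, 159.6]
orientation: [0.708, 0.706, -0.0, 0.0]
contact_force: [0.6, 0.2, -1.4]
gripper_width: 22.1
grip_force: 39.3
```

Emit:
{"fn": "servo_tool", "kwargs": {"rows": [{"translation": [-1, 0.1, 0], "twist": 0, "claw": 1}, {"translation": [-1, 0.1, 0], "twist": 0, "claw": 1}, {"translation": [-1, 0.1, 0], "twist": 0, "claw": 1}, {"translation": [-1, 0.1, 0], "twist": 0, "claw": 1}, {"translation": [-1, 0.1, 0], "twist": 0, "claw": 1}, {"translation": [-1, 0.1, 0], "twist": 0, "claw": 1}, {"translation": [-1, 0.1, 0], "twist": 0, "claw": 1}, {"translation": [-1, 0.1, 0], "twist": 0, "claw": 1}]}}

```text
time: 50.35
tcp_pos: [562.0, 61.7, 159.7]
orientation: [0.708, 0.706, -0.0, 0.0]
contact_force: [0.5, -0.1, -2.1]
gripper_width: 21.8
grip_force: 39.3
```

Emit:
{"fn": "servo_tool", "kwargs": {"rows": [{"translation": [-1, 0.1, 0], "twist": 0, "claw": 1}, {"translation": [-1, 0.1, 0], "twist": 0, "claw": 1}, {"translation": [-1, 0.1, 0], "twist": 0, "claw": 1}, {"translation": [-1, 0.1, 0], "twist": 0, "claw": 1}, {"translation": [-1, 0.1, 0], "twist": 0, "claw": 1}, {"translation": [-1, 0.1, 0], "twist": 0, "claw": 1}, {"translation": [-1, 0.1, 0], "twist": 0, "claw": 1}, {"translation": [-0.8, 0, 0], "twist": 0, "claw": 1}]}}

```text
time: 51.35
tcp_pos: [579.1, -133.2, 159.6]
orientation: [0.708, 0.706, -0.0, -0.0]
contact_force: [-1.0, 0.9, -1.2]
gripper_width: 22.1
grip_force: 39.3
```

Emit:
{"fn": "servo_tool", "kwargs": {"rows": [{"translation": [-0.6, 0, 0], "twist": 0, "claw": 1}, {"translation": [-0.4, 0, 0], "twist": 0, "claw": 1}, {"translation": [-0.2, 0, 0], "twist": 0, "claw": 1}, {"translation": [0, 0, 0], "twist": 0, "claw": 1}, {"translation": [0, 0, 0], "twist": 0, "claw": 1}]}}

```text
time: 51.98
tcp_pos: [579.8, -160.3, 159.8]
orientation: [0.707, 0.707, 0.0, -0.0]
contact_force: [0.3, -0.2, -1.1]
gripper_width: 22.0
grip_force: 39.3
```

```bash
python3 - <<'E'
from h import *
s=grab('side','s25.png');d=grab('top','t25.png');t=ctrl.state()['tcp_pos'];print(t,ctrl.state()['contact_force'],ctrl.state()['gripper_width'])
x,y=t[:2]
c=proj(s,[x,y,150]);print(c)
x0,y0=(c-[20,30]).astype(int)
for r in range(0,46,2): print(y0+r,x0,''.join('%4d'%v for v in s['pixels'][y0+r,x0:x0+40:2].max(1)))
E
```

```text
[ 579.82180014 -160.45364792  159.84297392] [ 0.26492929 -0.14570287 -2.69749965] 22.243836225281765
[291.2 157.2]
127 271  172 172 166 106  32  58  29  23  18  19  28  18  20  15  64 130  67  26  33  66
129 271  170 171 173 142  49  32  29  21  15  42  78  30  22  14  66 130  59  21  38 120
131 271  171 171 170 160  82  29  25  21   9  59 110  34  16  18  88 119  42  20  93 159
133 271  172 169 170 171 144 108  65  22  13  86 139  63  13  10  61  50  21  58 142 172
135 271  171 173 171 171 169 169 132  37  17  76 153  87  23  18  23  22  36 120 167 173
137 271  171 171 172 173 171 170 149  80  41  63 150  92  26  19  22  53 107 158 172 169
139 271  170 171 170 172 170 172 153  84  42  64 151 102  26  22  67 133 167 167 169 168
141 271  170 170 171 172 170 170 154  87  46  76 121  90  42  36 129 169 169 167 169 170
143 271  169 171 174 172 169 171 157  93  55 100 108  84  40  47 141 170 167 167 168 168
145 271  171 169 172 173 171 172 170 130  57  80  90  75  40  59 145 171 171 168 167 165
147 271  170 170 172 171 170 171 170 160  96  79  75  72  55 125 167 170 170 170 169 164
149 27
[... 361 characters left out ...]
0 171 170 171 171 172 171 156 109  91  83  77 110 164 164 118 105 115 135 108
159 271  172 172 171 172 169 170 170 169 162 148 136 146 163 172 167 121 106 108 115 117
161 271  170 171 171 172 171 170 171 174 172 171 171 170 169 170 169 160 138 105 113 158
163 271  170 170 172 170 170 173 171 170 170 166 162 163 161 162 168 169 142 106 124 160
165 271  171 171 171 172 170 168 160 142 131 121 117 114  96  96 107 113 102 102 105 117
167 271  172 171 170 169 158 134 116 109 108 106 107 106  90  69  65  68  89 104 104  89
169 271  170 170 169 157 119 109 108 105 109 105 107 107 108  99  98  99 105 108 104  80
171 271  172 170 166 128 109 112 107 108 109 109 108 108 107 108 109 109 110 108 108 102
```

Emit:
{"fn": "servo_tool", "kwargs": {"rows": [{"translation": [-0.4, 0.14, 0], "twist": 0, "claw": 1}, {"translation": [-0.6, 0.13, 0.3], "twist": 0, "claw": 1}, {"translation": [-0.4, 0, 0.6], "twist": 0, "claw": 1}, {"translation": [0, 0, 0.8], "twist": 0, "claw": 1}, {"translation": [0, 0, 0.8], "twist": 0, "claw": 1}, {"translation": [0, 0, 0.5], "twist": 0, "claw": 1}, {"translation": [0, 0, 0.25], "twist": 0, "claw": 1}, {"translation": [0, 0, 0], "twist": 0, "claw": 1}]}}

```text
time: 53.08
tcp_pos: [586.5, -195.8, 78.4]
orientation: [0.707, 0.707, -0.0, -0.0]
contact_force: [-0.6, -0.8, -1.9]
gripper_width: 21.9
grip_force: 39.4
```

Emit:
{"fn": "servo_tool", "kwargs": {"rows": [{"translation": [0, 0, 0.1], "twist": 0, "claw": 1}, {"translation": [0, 0, 0.1], "twist": 0, "claw": 1}, {"translation": [0, 0, 0], "twist": 0, "claw": 1}, {"translation": [0, 0, 0], "twist": 0, "claw": 1}]}}

```text
time: 53.58
tcp_pos: [586.5, -196.1, 73.7]
orientation: [0.707, 0.707, 0.0, 0.0]
contact_force: [0.6, 0.3, -2.9]
gripper_width: 22.0
grip_force: 39.4
```

Emit:
{"fn": "servo_tool", "kwargs": {"rows": [{"translation": [0, 0, 0.1], "twist": 0, "claw": 1}, {"translation": [0, 0, 0.1], "twist": 0, "claw": 1}, {"translation": [0, 0, 0], "twist": 0, "claw": 1}, {"translation": [0, 0, 0], "twist": 0, "claw": 1}]}}

```text
time: 54.08
tcp_pos: [586.5, -196.0, 68.6]
orientation: [0.707, 0.707, -0.0, -0.0]
contact_force: [0.1, 0.1, -3.3]
gripper_width: 21.9
grip_force: 39.4
```

Emit:
{"fn": "servo_tool", "kwargs": {"rows": [{"translation": [0, 0, 0.08], "twist": 0, "claw": 1}, {"translation": [0, 0, 0.08], "twist": 0, "claw": 1}, {"translation": [0, 0, 0], "twist": 0, "claw": 1}, {"translation": [0, 0, 0], "twist": 0, "claw": 1}]}}

```text
time: 54.58
tcp_pos: [586.6, -196.1, 64.6]
orientation: [0.707, 0.707, 0.0, 0.0]
contact_force: [1.4, 0.1, -0.6]
gripper_width: 21.8
grip_force: 39.5
```

Contact has begun. I'll go one more small step down and release.

Emit:
{"fn": "servo_tool", "kwargs": {"rows": [{"translation": [0, 0, 0.06], "twist": 0, "claw": 1}, {"translation": [0, 0, 0], "twist": 0, "claw": 1}, {"translation": [0, 0, 0], "twist": 0, "claw": 0.3}, {"translation": [0, 0, 0], "twist": 0, "claw": 0.1}, {"translation": [0, 0, 0], "twist": 0, "claw": -0.3}, {"translation": [0, 0, 0], "twist": 0, "claw": -1}, {"translation": [0, 0, 0], "twist": 0, "claw": -1}, {"translation": [0, 0, 0], "twist": 0, "claw": -1}]}}

```text
time: 55.58
tcp_pos: [586.4, -196.1, 63.0]
orientation: [0.707, 0.707, -0.0, -0.0]
contact_force: [-0.0, -0.1, 0.2]
gripper_width: 85.3
grip_force: 0.0
```

Emit:
{"fn": "servo_tool", "kwargs": {"rows": [{"translation": [0, 0, -0.5], "twist": 0, "claw": -1}, {"translation": [0, 0, -1], "twist": 0, "claw": -1}, {"translation": [0, 0, -1], "twist": 0, "claw": -1}, {"translation": [0, 0, 0], "twist": 0, "claw": -1}, {"translation": [0, 0, 0], "twist": 0, "claw": -1}, {"translation": [0, 0, 0], "twist": 0, "claw": -1}, {"translation": [0, 0, 0], "twist": 0, "claw": -1}, {"translation": [0, 0, 0], "twist": 0, "claw": -1}]}}

```text
time: 56.58
tcp_pos: [586.3, -196.0, 125.3]
orientation: [0.707, 0.707, -0.0, -0.0]
contact_force: [0.5, -0.8, 0.8]
gripper_width: 85.5
grip_force: 0.0
```

Emit:
{"fn": "servo_tool", "kwargs": {"rows": [{"translation": [0, 0, 0], "twist": 0, "claw": -1}, {"translation": [0, 0, 0], "twist": 0, "claw": -1}, {"translation": [0, 0, 0], "twist": 0, "claw": -1}, {"translation": [0, 0, 0], "twist": 0, "claw": -1}, {"translation": [0, 0, 0], "twist": 0, "claw": -1}, {"translation": [0, 0, 0], "twist": 0, "claw": -1}, {"translation": [0, 0, 0], "twist": 0, "claw": -1}, {"translation": [0, 0, 0], "twist": 0, "claw": -1}]}}

```text
time: 57.58
tcp_pos: [586.5, -196.1, 125.6]
orientation: [0.707, 0.707, -0.0, -0.0]
contact_force: [-0.1, 0.6, -0.3]
gripper_width: 86.0
grip_force: 0.0
```

```bash
python3 - <<'E'
from h import *
s=grab('side','s26.png');d=grab('top','t26.png');t=ctrl.state()['tcp_pos'];print(t,ctrl.state()['contact_force'])
for z in(57,113): print(z,proj(s,[586.6,-195.7,z]))
c=proj(s,[586.6,-195.7,80]); x0,y0=(c-[20,18]).astype(int)
for r in range(0,30,2): print(y0+r,x0,''.join('%4d'%v for v in s['pixels'][y0+r,x0:x0+40:2].max(1)))
# squat lid check
c=proj(d,[342,-335,55]).astype(int);p=d['pixels'][c[1]-15:c[1]+15,c[0]-15:c[0]+15].astype(int);m=(p.min(2)>150)
print('squat px',proj(d,[342.4,-335,55]));
for r in range(0,30,2): print(''.join('%4d'%v for v in p[r,::2].max(1)-p[r,::2].min(1)))
E
```

```text
[ 586.45005288 -196.05420577  125.57339198] [0.36028029 0.81201308 0.38132342]
57 [294.5 173.9]
113 [294.9 161. ]
150 274  170 172 171 172 172 170 170 172 170 170 171 170 173 163 125  93  62  65 101 104
152 274  171 170 173 172 170 170 170 171 172 172 171 172 163 126 127 122 103  98 106 104
154 274  172 172 172 169 169 167 170 171 172 172 171 161 125 112 147 145 120 107 105 104
156 274  169 173 172 172 170 168 168 168 170 169 170 154 119 104 107 108 107 109 105 104
158 274  171 172 172 172 171 171 170 171 170 169 166 171 148 106 121 145 154 157 128 109
160 274  170 171 171 169 170 170 172 171 167 143 125 131 119 120 160 170 170 173 167 157
162 274  171 171 172 172 171 170 172 173 160 116 112 105 114 159 172 171 171 172 173 165
164 274  170 171 171 171 173 171 170 167 157 107  91  82 136 171 171 171 172 170 168 136
166 274  172 170 171 171 168 152 136 123 111  96  83  73 101 126 147 167 172 170 142  82
168 274  171 170 166 152 125 110 108 104  95 106 106 101  89  73 103 123 147 143  90  67
170 274  172 168 141 112 110 109 110 104  86  93  94  86  65  69 103 107 110  99  71  68
172 274
[... 586 characters left out ...]
9  26  21  13   6   9   7   7
  32  27  25  26  26  23  27  26  22  20  15   3   8  10   8
  29  27  29  27  32  24  23  20  24  24  24   2   8   8   7
  27  26  26  25  24  22  25  28  18  16  13   4   3   7   9
  30  29  27  25  23  22  21  28  22  22  19   5   4   8   9
  28  26  28  29  25  24  23  24  23  19  16   4   3  10   7
  24  26  28  27  26  24  25  22  26  17  17   5   3   8   9
  29  28  28  27  25  30  24  28  20  16  21   5   6   9   6
  24  28  30  29  26  23  26  20  18  19  15   8   2   2   1
  27  25  32  28  24  25  22  28  17  26  17  10   1   1   2
  25  24  28  29  27  25  24  25  19  18  26  10   1   2   1
  29  27  29  24  26  25  30  22  26  28  20  11   1   0   1
```

Emit:
{"fn": "servo_tool", "kwargs": {"rows": [{"translation": [0, 0, 1], "twist": 0, "claw": -1}, {"translation": [0, 0, 1], "twist": 0, "claw": -1}, {"translation": [0, 0, 0.5], "twist": 0, "claw": -1}, {"translation": [0, 0, 0], "twist": 0, "claw": 0.2}, {"translation": [0, 0, 0], "twist": 0, "claw": 1}, {"translation": [0, 0, 0], "twist": 0, "claw": 1}, {"translation": [0, 0, 0], "twist": 0, "claw": 1}, {"translation": [0, 0, 0], "twist": 0, "claw": 1}], "force": 40}}

```text
time: 58.68
tcp_pos: [586.9, -196.1, 63.5]
orientation: [0.707, 0.707, 0.0, 0.0]
contact_force: [2.2, 0.4, 0.7]
gripper_width: 21.8
grip_force: 39.1
```

Emit:
{"fn": "servo_tool", "kwargs": {"rows": [{"translation": [0, 0, 0], "twist": 0, "claw": 1}, {"translation": [0, 0, 0], "twist": 0, "claw": 1}, {"translation": [0, 0, -0.2], "twist": 0, "claw": 1}, {"translation": [0, 0, -0.5], "twist": 0, "claw": 1}, {"translation": [0, 0, -0.8], "twist": 0, "claw": 1}, {"translation": [0, 0, -1], "twist": 0, "claw": 1}, {"translation": [0, 0, -1], "twist": 0, "claw": 1}, {"translation": [0, 0, -0.5], "twist": 0, "claw": 1}]}}

```text
time: 59.68
tcp_pos: [587.0, -196.1, 165.4]
orientation: [0.707, 0.707, 0.0, 0.001]
contact_force: [-0.7, 0.0, -2.6]
gripper_width: 22.1
grip_force: 39.3
```

Emit:
{"fn": "servo_tool", "kwargs": {"rows": [{"translation": [0.2, 0, 0], "twist": 0, "claw": 1}, {"translation": [0.4, 0, 0], "twist": 0, "claw": 1}, {"translation": [0.6, -0.1, 0], "twist": 0, "claw": 1}, {"translation": [0.8, -0.1, 0], "twist": 0, "claw": 1}, {"translation": [1, -0.1, 0], "twist": 0, "claw": 1}, {"translation": [1, -0.1, 0], "twist": 0, "claw": 1}, {"translation": [1, -0.1, 0], "twist": 0, "claw": 1}, {"translation": [1, -0.1, 0], "twist": 0, "claw": 1}]}}

```text
time: 60.68
tcp_pos: [571.0, -43.8, 162.9]
orientation: [0.707, 0.707, -0.0, -0.0]
contact_force: [-0.8, -0.1, -2.1]
gripper_width: 22.3
grip_force: 39.3
```

Emit:
{"fn": "servo_tool", "kwargs": {"rows": [{"translation": [1, -0.1, 0], "twist": 0, "claw": 1}, {"translation": [1, -0.1, 0], "twist": 0, "claw": 1}, {"translation": [1, -0.1, 0], "twist": 0, "claw": 1}, {"translation": [1, -0.1, 0], "twist": 0, "claw": 1}, {"translation": [1, -0.1, 0], "twist": 0, "claw": 1}, {"translation": [1, -0.1, 0], "twist": 0, "claw": 1}, {"translation": [1, -0.1, 0], "twist": 0, "claw": 1}, {"translation": [1, -0.1, 0], "twist": 0, "claw": 1}]}}

```text
time: 61.68
tcp_pos: [550.7, 155.9, 163.0]
orientation: [0.707, 0.707, -0.0, -0.0]
contact_force: [-0.4, 0.4, -4.1]
gripper_width: 21.8
grip_force: 39.3
```

Emit:
{"fn": "servo_tool", "kwargs": {"rows": [{"translation": [1, -0.1, 0], "twist": 0, "claw": 1}, {"translation": [1, -0.1, 0], "twist": 0, "claw": 1}, {"translation": [1, -0.1, 0], "twist": 0, "claw": 1}, {"translation": [1, -0.1, 0], "twist": 0, "claw": 1}, {"translation": [1, -0.1, 0], "twist": 0, "claw": 1}, {"translation": [1, -0.1, 0], "twist": 0, "claw": 1}, {"translation": [0.8, -0.1, 0], "twist": 0, "claw": 1}, {"translation": [0.6, -0.05, 0], "twist": 0, "claw": 1}]}}

```text
time: 62.68
tcp_pos: [532.4, 340.4, 163.0]
orientation: [0.707, 0.707, -0.0, -0.0]
contact_force: [-0.4, 0.8, -2.5]
gripper_width: 22.0
grip_force: 39.3
```

Emit:
{"fn": "servo_tool", "kwargs": {"rows": [{"translation": [0.4, 0, 0], "twist": 0, "claw": 1}, {"translation": [0.2, 0, 0], "twist": 0, "claw": 1}, {"translation": [0, 0, 0], "twist": 0, "claw": 1}]}}

```text
time: 63.05
tcp_pos: [533.3, 353.8, 163.0]
orientation: [0.707, 0.707, -0.0, -0.0]
contact_force: [0.2, -1.3, -2.8]
gripper_width: 22.2
grip_force: 39.3
```

Emit:
{"fn": "servo_tool", "kwargs": {"rows": [{"translation": [0.4, -0.1, 0], "twist": 0, "claw": 1}, {"translation": [0.7, -0.1, 0], "twist": 0, "claw": 1}, {"translation": [0.6, 0, 0.3], "twist": 0, "claw": 1}, {"translation": [0.3, 0, 0.6], "twist": 0, "claw": 1}, {"translation": [0, 0, 1], "twist": 0, "claw": 1}, {"translation": [0, 0, 1], "twist": 0, "claw": 1}, {"translation": [0, 0, 1], "twist": 0, "claw": 1}, {"translation": [0, 0, 1], "twist": 0, "claw": 1}]}}

```text
time: 64.05
tcp_pos: [527.7, 403.8, 38.5]
orientation: [0.707, 0.707, -0.001, -0.0]
contact_force: [0.3, 0.1, -2.9]
gripper_width: 22.1
grip_force: 39.4
```

Emit:
{"fn": "servo_tool", "kwargs": {"rows": [{"translation": [0, 0, 0.5], "twist": 0, "claw": 1}, {"translation": [0, 0, 0.3], "twist": 0, "claw": 1}, {"translation": [0, 0, 0.1], "twist": 0, "claw": 1}, {"translation": [0, 0, 0], "twist": 0, "claw": 1}, {"translation": [0, 0, 0], "twist": 0, "claw": 1}]}}

```text
time: 64.68
tcp_pos: [528.5, 404.2, 18.7]
orientation: [0.707, 0.707, 0.0, 0.0]
contact_force: [0.5, 0.3, -2.7]
gripper_width: 22.0
grip_force: 39.3
```

Emit:
{"fn": "servo_tool", "kwargs": {"rows": [{"translation": [0, 0, 0.08], "twist": 0, "claw": 1}, {"translation": [0, 0, 0.04], "twist": 0, "claw": 1}, {"translation": [0, 0, 0], "twist": 0, "claw": 1}, {"translation": [0, 0, 0], "twist": 0, "claw": 1}]}}

```text
time: 65.18
tcp_pos: [528.1, 404.0, 15.1]
orientation: [0.707, 0.707, 0.0, -0.0]
contact_force: [0.2, 0.6, -2.7]
gripper_width: 21.7
grip_force: 39.3
```

Emit:
{"fn": "servo_tool", "kwargs": {"rows": [{"translation": [0, 0, 0.08], "twist": 0, "claw": 1}, {"translation": [0, 0, 0], "twist": 0, "claw": 1}, {"translation": [0, 0, 0.06], "twist": 0, "claw": 1}, {"translation": [0, 0, 0], "twist": 0, "claw": 1}, {"translation": [0, 0, 0], "twist": 0, "claw": 1}]}}

```text
time: 65.8
tcp_pos: [528.1, 404.0, 11.6]
orientation: [0.707, 0.707, -0.0, -0.0]
contact_force: [-0.1, -0.4, -2.0]
gripper_width: 21.8
grip_force: 39.5
```

Emit:
{"fn": "servo_tool", "kwargs": {"rows": [{"translation": [0, 0, 0.05], "twist": 0, "claw": 1}, {"translation": [0, 0, 0], "twist": 0, "claw": 1}, {"translation": [0, 0, 0], "twist": 0, "claw": 1}]}}

```text
time: 66.18
tcp_pos: [528.7, 404.4, 11.2]
orientation: [0.707, 0.707, 0.001, 0.0]
contact_force: [-0.6, -2.0, 8.9]
gripper_width: 22.0
grip_force: 40.3
```

Emit:
{"fn": "servo_tool", "kwargs": {"rows": [{"translation": [0, 0, 0], "twist": 0, "claw": 0.3}, {"translation": [0, 0, 0], "twist": 0, "claw": 0}, {"translation": [0, 0, 0], "twist": 0, "claw": -1}, {"translation": [0, 0, 0], "twist": 0, "claw": -1}, {"translation": [0, 0, 0], "twist": 0, "claw": -1}, {"translation": [0, 0, -0.5], "twist": 0, "claw": -1}, {"translation": [0, 0, -1], "twist": 0, "claw": -1}, {"translation": [0, 0, -1], "twist": 0, "claw": -1}]}}

```text
time: 67.18
tcp_pos: [528.1, 404.2, 74.4]
orientation: [0.707, 0.707, 0.0, -0.0]
contact_force: [-0.9, -1.6, 0.6]
gripper_width: 85.5
grip_force: 0.0
```

Emit:
{"fn": "servo_tool", "kwargs": {"rows": [{"translation": [0, 0, -1], "twist": 0, "claw": -1}, {"translation": [0, 0, -1], "twist": 0, "claw": -1}, {"translation": [0, 0, -1], "twist": 0, "claw": -1}, {"translation": [0, 0, -1], "twist": 0, "claw": -1}, {"translation": [0, 0, -0.5], "twist": 0, "claw": -1}, {"translation": [-1, 0, 0], "twist": 0, "claw": -1}, {"translation": [-1, 0, 0], "twist": 0, "claw": -1}, {"translation": [-1, 0, 0], "twist": 0, "claw": -1}]}}

```text
time: 68.18
tcp_pos: [527.9, 328.1, 185.3]
orientation: [0.707, 0.707, -0.0, -0.0]
contact_force: [-0.2, 0.5, 0.7]
gripper_width: 85.4
grip_force: 0.0
```

Emit:
{"fn": "servo_tool", "kwargs": {"rows": [{"translation": [-1, 0, 0], "twist": 0, "claw": -1}, {"translation": [-1, 0, 0], "twist": 0, "claw": -1}, {"translation": [-1, 0, 0], "twist": 0, "claw": -1}, {"translation": [-1, 0, 0], "twist": 0, "claw": -1}, {"translation": [-1, 0, 0], "twist": 0, "claw": -1}, {"translation": [-1, 0, 0], "twist": 0, "claw": -1}, {"translation": [-1, 0, 0], "twist": 0, "claw": -1}, {"translation": [-1, 0, 0], "twist": 0, "claw": -1}]}}

```text
time: 69.18
tcp_pos: [527.7, 128.1, 185.3]
orientation: [0.707, 0.707, -0.0, -0.0]
contact_force: [-0.1, -0.4, -0.3]
gripper_width: 85.5
grip_force: 0.0
```

Emit:
{"fn": "servo_tool", "kwargs": {"rows": [{"translation": [-1, 0, 0], "twist": 0, "claw": -1}, {"translation": [-1, 0, 0], "twist": 0, "claw": -1}, {"translation": [-1, 0, 0], "twist": 0, "claw": -1}, {"translation": [-1, 0, 0], "twist": 0, "claw": -1}, {"translation": [-1, 0, 0], "twist": 0, "claw": -1}, {"translation": [-1, 0, 0], "twist": 0, "claw": -1}, {"translation": [-1, 0, 0], "twist": 0, "claw": -1}, {"translation": [-1, 0, 0], "twist": 0, "claw": -1}]}}

```text
time: 70.18
tcp_pos: [527.6, -71.8, 185.3]
orientation: [0.707, 0.707, -0.0, -0.0]
contact_force: [-0.0, 0.1, 0.1]
gripper_width: 85.3
grip_force: 0.0
```

```bash
cat >> h.py <<'E'
def blobs(d,box,f,z,amin=30):
    x0,y0,x1,y1=box;p=d['pixels'][y0:y1,x0:x1].astype(int);m=f(p).astype(np.uint8)
    n,l,st,ce=cv2.connectedComponentsWithStats(m)
    for j in range(1,n):
        if st[j,4]>=amin:
            c=st[j,:2]+st[j,2:4]/2-.5+[x0,y0]; print('blob',st[j].tolist(),c,onz(d,*c,z))
def lid(p): r,g,b=p[...,0],p[...,1],p[...,2]; return (b-r>4)&(p.max(2)>140)
def steel(p): return (p.max(2)>50)&(p.max(2)<135)
E
python3 - <<'E'
from h import *
s=grab('side','s27.png');d=grab('top','t27.png');print(ctrl.state()['tcp_pos'])
p=d['pixels'];print('sample lids',p[245,387],p[229,337],p[300,200])
blobs(d,(320,200,420,275),lid,55); blobs(d,(320,200,420,275),lid,80)
blobs(d,(168,188,192,212),steel,36,20)
p=s['pixels']; g=p.max(2).astype(int); m=((g>45)&(g<140)&(p.max(2).astype(int)-p.min(2)<22)).astype(np.uint8)[280:318,165:212]
for r in range(4,34,3): print(280+r,''.join('#' if v else '.' for v in m[r]))
E
```

```text
[527.46494726 -73.73739525 185.15032388]
sample lids [162 160 164] [35 60 60] [168 169 169]
blob [5, 7, 10, 10, 86] [177.5 199.5] [526.9 402.1]
284 ...............................................
287 ................##########...........####......
290 ...........###...##########..............###...
293 .......###.......#############..............###
296 .....##.........##############...............##
299 ...###...........############.................#
302 ..##...............###########................#
305 ..##................########.................##
308 ..##........................................##.
311 ..##.....................................###...
```

```bash
python3 - <<'E'
from h import *
amber=lambda p:(p[...,0]-p[...,2]>35)&(p[...,1]-p[...,2]>5)&(p[...,0]<190)
purple=lambda p:(p[...,2]-p[...,1]>2)&(p.min(2)>110)&(p[...,0]-p[...,2]<10)
for f in('side0.png','s27.png'):
    print(f); blobs(load(f),(320,170,395,235),amber,20)
for f in('top0.png','t27.png'):
    print(f); d=load(f); m=d['pixels'][200:275,320:410].astype(int)
    q=cv2.GaussianBlur(d['pixels'],(0,0),1).astype(int); d2=dict(d,pixels=q); blobs(d2,(320,200,410,275),purple,55); blobs(d2,(320,200,410,275),purple,80)
E
```

```text
side0.png
blob [0, 0, 33, 7, 112] [336. 173.] [ 488.  -336.8]
blob [61, 0, 14, 7, 73] [387.5 173. ] [ 326.9 -450.7]
blob [43, 15, 16, 11, 86] [370.5 190. ] [ 334.4 -314.9]
blob [6, 27, 13, 16, 158] [332.  204.5] [ 407.9 -162.5]
s27.png
blob [10, 0, 23, 7, 52] [341. 173.] [ 472.4 -347.8]
blob [61, 0, 14, 7, 75] [387.5 173. ] [ 326.9 -450.7]
blob [43, 15, 16, 10, 88] [370.5 189.5] [ 335.7 -317.6]
blob [6, 27, 13, 16, 160] [332.  204.5] [ 407.9 -162.5]
top0.png
blob [11, 22, 12, 15, 124] [336.5 229. ] [ 405.2 -163.3]
blob [59, 37, 16, 19, 229] [386.5 246. ] [ 341.  -336.3]
blob [20, 47, 18, 17, 40] [348.5 255. ] [ 312.9 -202.2]
blob [11, 22, 12, 15, 124] [336.5 229. ] [ 404.7 -160.8]
blob [59, 37, 16, 19, 229] [386.5 246. ] [ 341.4 -331.3]
blob [20, 47, 18, 17, 40] [348.5 255. ] [ 313.7 -199.2]
t27.png
blob [59, 37, 16, 19, 233] [386.5 246. ] [ 341.  -336.3]
blob [59, 37, 16, 19, 233] [386.5 246. ] [ 341.4 -331.3]
```

Emit:
{"fn": "servo_tool", "kwargs": {"rows": [{"translation": [-1, -0.7, 0], "twist": 0, "claw": -1}, {"translation": [-1, -0.7, 0], "twist": 0, "claw": -1}, {"translation": [-1, -0.7, 0], "twist": 0, "claw": -1}, {"translation": [-1, -0.7, 0], "twist": 0, "claw": -1}, {"translation": [-1, -0.7, 0], "twist": 0, "claw": -1}, {"translation": [-1, -0.7, 0], "twist": 0, "claw": -1}, {"translation": [-1, -0.7, 0], "twist": 0, "claw": -1}, {"translation": [-1, -0.7, 0], "twist": 0, "claw": -1}]}}

```text
time: 71.28
tcp_pos: [387.2, -271.1, 185.4]
orientation: [0.707, 0.707, 0.0, -0.0]
contact_force: [0.7, -0.5, 0.4]
gripper_width: 85.0
grip_force: 0.0
```

Emit:
{"fn": "servo_tool", "kwargs": {"rows": [{"translation": [-1, -0.7, 0], "twist": 0, "claw": -1}, {"translation": [-1, -0.7, 0], "twist": 0, "claw": -1}, {"translation": [-0.45, -0.42, 0], "twist": 0, "claw": -1}, {"translation": [0, 0, 0], "twist": 0, "claw": -1}, {"translation": [0, 0, 1], "twist": 0, "claw": -1}, {"translation": [0, 0, 1], "twist": 0, "claw": -1}, {"translation": [0, 0, 0], "twist": 0, "claw": -1}]}}

```text
time: 72.15
tcp_pos: [342.3, -330.4, 134.3]
orientation: [0.707, 0.707, 0.0, -0.001]
contact_force: [0.4, -0.1, 0.4]
gripper_width: 85.1
grip_force: 0.0
```

```bash
python3 - <<'E'
from h import *
amber=lambda p:(p[...,0]-p[...,2]>35)&(p[...,1]-p[...,2]>5)&(p[...,0]<190)
s=grab('side','s28.png');blobs(s,(320,170,395,235),amber,20)
E
```

```text
blob [0, 0, 33, 7, 111] [336. 173.] [ 488.  -336.8]
blob [61, 0, 14, 7, 74] [387.5 173. ] [ 326.9 -450.7]
blob [43, 15, 16, 10, 86] [370.5 189.5] [ 335.7 -317.6]
blob [6, 28, 13, 15, 158] [332. 205.] [ 406.6 -160.1]
```

Emit:
{"fn": "servo_tool", "kwargs": {"rows": [{"translation": [-0.2, 0, 0.3], "twist": 0, "claw": -1}, {"translation": [0, 0, 1], "twist": 0, "claw": -1}, {"translation": [0, 0, 1], "twist": 0, "claw": -1}, {"translation": [0, 0, 0], "twist": 0, "claw": -1}, {"translation": [0, 0, 0], "twist": 0, "claw": -1}]}}

```text
time: 72.82
tcp_pos: [342.6, -337.6, 78.8]
orientation: [0.707, 0.707, 0.0, 0.001]
contact_force: [0.9, -1.2, 0.5]
gripper_width: 85.5
grip_force: 0.0
```

Emit:
{"fn": "servo_tool", "kwargs": {"rows": [{"translation": [0.06, 0, 1], "twist": 0, "claw": -1}, {"translation": [0, 0, 1], "twist": 0, "claw": -1}, {"translation": [0, 0, 0.6], "twist": 0, "claw": -1}, {"translation": [0, 0, 0.45], "twist": 0, "claw": -1}, {"translation": [0, 0, 0], "twist": 0, "claw": -1}]}}

```text
time: 73.45
tcp_pos: [342.1, -335.6, 1.5]
orientation: [0.707, 0.707, -0.0, -0.0]
contact_force: [0.4, 1.1, 0.4]
gripper_width: 85.7
grip_force: 0.0
```

Emit:
{"fn": "servo_tool", "kwargs": {"rows": [{"translation": [0, 0, 0], "twist": 0, "claw": 1}, {"translation": [0, 0, 0], "twist": 0, "claw": 1}, {"translation": [0, 0, 0], "twist": 0, "claw": 1}, {"translation": [0, 0, 0], "twist": 0, "claw": 1}, {"translation": [0, 0, 0], "twist": 0, "claw": 1}, {"translation": [0, 0, 0], "twist": 0, "claw": 1}], "force": 40}}

```text
time: 74.2
tcp_pos: [342.6, -336.0, 2.5]
orientation: [0.707, 0.707, -0.0, 0.001]
contact_force: [-0.5, 1.6, 8.6]
gripper_width: 62.6
grip_force: 41.4
```

Emit:
{"fn": "servo_tool", "kwargs": {"rows": [{"translation": [0, 0, -0.2], "twist": 0, "claw": 1}, {"translation": [0, 0, -0.5], "twist": 0, "claw": 1}, {"translation": [0, 0, -1], "twist": 0, "claw": 1}, {"translation": [0, 0, -1], "twist": 0, "claw": 1}, {"translation": [0, 0, -1], "twist": 0, "claw": 1}, {"translation": [0, 0, -0.7], "twist": 0, "claw": 1}, {"translation": [0, 0, 0], "twist": 0, "claw": 1}]}}

```text
time: 75.08
tcp_pos: [342.6, -336.2, 113.1]
orientation: [0.707, 0.707, -0.0, 0.001]
contact_force: [-0.0, -0.6, -3.2]
gripper_width: 62.3
grip_force: 44.8
```

Emit:
{"fn": "servo_tool", "kwargs": {"rows": [{"translation": [0.17, 0.3, 0], "twist": 0, "claw": 1}, {"translation": [0.34, 0.6, 0], "twist": 0, "claw": 1}, {"translation": [0.57, 1, 0], "twist": 0, "claw": 1}, {"translation": [0.57, 1, 0], "twist": 0, "claw": 1}, {"translation": [0.57, 1, 0], "twist": 0, "claw": 1}, {"translation": [0.57, 1, 0], "twist": 0, "claw": 1}, {"translation": [0.57, 1, 0], "twist": 0, "claw": 1}, {"translation": [0.57, 1, 0], "twist": 0, "claw": 1}]}}

```text
time: 76.08
tcp_pos: [515.4, -236.1, 110.5]
orientation: [0.707, 0.707, -0.0, -0.001]
contact_force: [0.5, 0.1, -3.6]
gripper_width: 62.6
grip_force: 44.8
```

Emit:
{"fn": "servo_tool", "kwargs": {"rows": [{"translation": [0.57, 1, 0], "twist": 0, "claw": 1}, {"translation": [0.57, 1, 0], "twist": 0, "claw": 1}, {"translation": [0.34, 0.6, 0], "twist": 0, "claw": 1}, {"translation": [0.17, 0.26, 0], "twist": 0, "claw": 1}, {"translation": [0, 0, 0], "twist": 0, "claw": 1}, {"translation": [0, 0, 0], "twist": 0, "claw": 1}]}}

```text
time: 76.82
tcp_pos: [585.5, -197.1, 111.5]
orientation: [0.708, 0.706, -0.0, -0.0]
contact_force: [0.3, 0.8, -3.6]
gripper_width: 62.2
grip_force: 44.9
```

Emit:
{"fn": "servo_tool", "kwargs": {"rows": [{"translation": [0.05, 0.04, 0.3], "twist": 0, "claw": 1}, {"translation": [0, 0, 0.6], "twist": 0, "claw": 1}, {"translation": [0, 0, 0.5], "twist": 0, "claw": 1}, {"translation": [0, 0, 0.25], "twist": 0, "claw": 1}, {"translation": [0, 0, 0], "twist": 0, "claw": 1}]}}

```text
time: 77.45
tcp_pos: [586.9, -195.0, 69.7]
orientation: [0.707, 0.707, -0.0, -0.0]
contact_force: [-0.2, 0.0, -3.2]
gripper_width: 62.5
grip_force: 44.9
```

Emit:
{"fn": "servo_tool", "kwargs": {"rows": [{"translation": [0, 0, 0.1], "twist": 0, "claw": 1}, {"translation": [0, 0, 0.1], "twist": 0, "claw": 1}, {"translation": [0, 0, 0.08], "twist": 0, "claw": 1}, {"translation": [0, 0, 0], "twist": 0, "claw": 1}, {"translation": [0, 0, 0], "twist": 0, "claw": 1}]}}

```text
time: 78.08
tcp_pos: [587.2, -195.0, 63.4]
orientation: [0.707, 0.707, -0.0, -0.0]
contact_force: [-0.4, 0.6, -1.0]
gripper_width: 62.6
grip_force: 44.9
```

Emit:
{"fn": "servo_tool", "kwargs": {"rows": [{"translation": [0, 0, 0.08], "twist": 0, "claw": 1}, {"translation": [0, 0, 0], "twist": 0, "claw": 1}, {"translation": [0, 0, 0], "twist": 0, "claw": 1}]}}

```text
time: 78.45
tcp_pos: [587.3, -195.1, 61.4]
orientation: [0.707, 0.707, 0.0, 0.0]
contact_force: [0.2, 0.0, -0.9]
gripper_width: 62.4
grip_force: 44.9
```

Emit:
{"fn": "servo_tool", "kwargs": {"rows": [{"translation": [0, 0, 0.08], "twist": 0, "claw": 1}, {"translation": [0, 0, 0], "twist": 0, "claw": 1}, {"translation": [0, 0, 0], "twist": 0, "claw": -0.55}, {"translation": [0, 0, 0], "twist": 0, "claw": -0.7}, {"translation": [0, 0, 0], "twist": 0, "claw": -1}, {"translation": [0, 0, 0], "twist": 0, "claw": -1}, {"translation": [0, 0, 0], "twist": 0, "claw": -1}, {"translation": [0, 0, 0], "twist": 0, "claw": -1}]}}

```text
time: 79.45
tcp_pos: [587.2, -195.1, 59.3]
orientation: [0.707, 0.707, -0.0, -0.0]
contact_force: [-0.3, 0.0, -0.5]
gripper_width: 85.5
grip_force: 0.0
```

Emit:
{"fn": "servo_tool", "kwargs": {"rows": [{"translation": [0, 0, -0.5], "twist": 0, "claw": -1}, {"translation": [0, 0, -1], "twist": 0, "claw": -1}, {"translation": [0, 0, -1], "twist": 0, "claw": -1}, {"translation": [0, 0, 0], "twist": 0, "claw": -1}, {"translation": [0, 0, 0], "twist": 0, "claw": -1}, {"translation": [0, 0, 0], "twist": 0, "claw": -1}, {"translation": [0, 0, 0], "twist": 0, "claw": -1}, {"translation": [0, 0, 0], "twist": 0, "claw": -1}]}}

```text
time: 80.45
tcp_pos: [587.1, -195.0, 121.5]
orientation: [0.707, 0.707, -0.0, -0.0]
contact_force: [-0.3, 0.3, -0.2]
gripper_width: 85.4
grip_force: 0.0
```

Emit:
{"fn": "servo_tool", "kwargs": {"rows": [{"translation": [0, 0, 0], "twist": 0, "claw": -1}, {"translation": [0, 0, 0], "twist": 0, "claw": -1}, {"translation": [0, 0, 0], "twist": 0, "claw": -1}, {"translation": [0, 0, 0], "twist": 0, "claw": -1}, {"translation": [0, 0, 0], "twist": 0, "claw": -1}, {"translation": [0, 0, 0], "twist": 0, "claw": -1}, {"translation": [0, 0, 0], "twist": 0, "claw": -1}, {"translation": [0, 0, 0], "twist": 0, "claw": -1}]}}

```text
time: 81.45
tcp_pos: [587.2, -195.1, 121.8]
orientation: [0.707, 0.707, -0.0, -0.0]
contact_force: [-0.6, -0.5, 0.4]
gripper_width: 85.4
grip_force: 0.0
```

```bash
python3 - <<'E'
from h import *
amber=lambda p:(p[...,0]-p[...,2]>35)&(p[...,1]-p[...,2]>5)&(p[...,0]<190)
s=grab('side','s29.png');print(ctrl.state()['tcp_pos']);blobs(s,(265,130,325,195),amber,75)
print([proj(s,[586.6,-195.7,z]) for z in (57,85,112)])
blobs(s,(320,170,395,235),amber,20)
E
```

```text
[ 587.20898111 -195.058886    121.83094641]
blob [45, 32, 15, 13, 93] [317. 168.] [ 526.3 -252.5]
blob [21, 38, 17, 11, 132] [294. 173.] [ 577.2 -177.7]
[array([294.5, 173.9]), array([294.7, 167.5]), array([294.9, 161.2])]
blob [0, 0, 33, 7, 112] [336. 173.] [ 488.  -336.8]
blob [61, 0, 14, 7, 75] [387.5 173. ] [ 326.9 -450.7]
blob [6, 27, 13, 16, 159] [332.  204.5] [ 407.9 -162.5]
```

Emit:
{"fn": "servo_tool", "kwargs": {"rows": [{"translation": [0, 0, 1], "twist": 0, "claw": -1}, {"translation": [0, 0, 1], "twist": 0, "claw": -1}, {"translation": [0, 0, 0.5], "twist": 0, "claw": -1}, {"translation": [0, 0, 0], "twist": 0, "claw": -1}, {"translation": [0, 0, 0], "twist": 0, "claw": 1}, {"translation": [0, 0, 0], "twist": 0, "claw": 1}, {"translation": [0, 0, 0], "twist": 0, "claw": 1}, {"translation": [0, 0, 0], "twist": 0, "claw": 1}], "force": 40}}

```text
time: 82.5
tcp_pos: [587.6, -195.2, 59.7]
orientation: [0.707, 0.707, 0.0, 0.0]
contact_force: [2.6, -0.3, 0.7]
gripper_width: 62.4
grip_force: 46.2
```

Emit:
{"fn": "servo_tool", "kwargs": {"rows": [{"translation": [0, 0, 0], "twist": 0, "claw": 1}, {"translation": [0, 0, 0], "twist": 0, "claw": 1}, {"translation": [0, 0, -0.2], "twist": 0, "claw": 1}, {"translation": [0, 0, -0.5], "twist": 0, "claw": 1}, {"translation": [0, 0, -0.8], "twist": 0, "claw": 1}, {"translation": [0, 0, -0.5], "twist": 0, "claw": 1}, {"translation": [-0.3, 0, 0], "twist": 0, "claw": 1}, {"translation": [-0.6, -0.1, 0], "twist": 0, "claw": 1}]}}

```text
time: 83.5
tcp_pos: [584.5, -218.1, 109.0]
orientation: [0.707, 0.707, -0.0, -0.0]
contact_force: [-0.2, 0.8, -3.0]
gripper_width: 62.0
grip_force: 45.9
```

Emit:
{"fn": "servo_tool", "kwargs": {"rows": [{"translation": [-1, -0.25, 0], "twist": 0, "claw": 1}, {"translation": [-1, -0.25, 0], "twist": 0, "claw": 1}, {"translation": [-1, -0.25, 0], "twist": 0, "claw": 1}, {"translation": [-1, -0.25, 0], "twist": 0, "claw": 1}, {"translation": [-1, -0.25, 0], "twist": 0, "claw": 1}, {"translation": [-1, -0.25, 0], "twist": 0, "claw": 1}, {"translation": [-1, -0.25, 0], "twist": 0, "claw": 1}, {"translation": [-1, -0.25, 0], "twist": 0, "claw": 1}]}}

```text
time: 84.5
tcp_pos: [533.1, -419.4, 108.3]
orientation: [0.708, 0.707, -0.0, -0.001]
contact_force: [-0.6, 0.9, -2.7]
gripper_width: 62.2
grip_force: 45.9
```

Emit:
{"fn": "servo_tool", "kwargs": {"rows": [{"translation": [-1, -0.2, 0], "twist": 0, "claw": 1}, {"translation": [-0.7, 0, 0], "twist": 0, "claw": 1}, {"translation": [-0.4, 0, 0], "twist": 0, "claw": 1}, {"translation": [0, 0, 0.5], "twist": 0, "claw": 1}, {"translation": [0, 0, 0.7], "twist": 0, "claw": 1}, {"translation": [0, 0, 0.7], "twist": 0, "claw": 1}, {"translation": [0, 0, 0], "twist": 0, "claw": 1}]}}

```text
time: 85.38
tcp_pos: [528.8, -468.9, 59.6]
orientation: [0.707, 0.707, -0.0, -0.002]
contact_force: [0.1, 0.5, -2.8]
gripper_width: 62.0
grip_force: 45.8
```

Emit:
{"fn": "servo_tool", "kwargs": {"rows": [{"translation": [0, 0, 0.6], "twist": 0, "claw": 1}, {"translation": [0, 0, 0.6], "twist": 0, "claw": 1}, {"translation": [0, 0, 0.35], "twist": 0, "claw": 1}, {"translation": [0, 0, 0], "twist": 0, "claw": 1}, {"translation": [0, 0, 0], "twist": 0, "claw": 1}]}}

```text
time: 86.0
tcp_pos: [529.7, -470.2, 23.4]
orientation: [0.707, 0.707, 0.0, 0.0]
contact_force: [0.6, -1.2, -3.0]
gripper_width: 62.0
grip_force: 45.9
```

Emit:
{"fn": "servo_tool", "kwargs": {"rows": [{"translation": [0, 0, 0.08], "twist": 0, "claw": 1}, {"translation": [0, 0, 0.06], "twist": 0, "claw": 1}, {"translation": [0, 0, 0], "twist": 0, "claw": 1}, {"translation": [0, 0, 0], "twist": 0, "claw": 1}]}}

```text
time: 86.5
tcp_pos: [529.5, -470.0, 19.6]
orientation: [0.707, 0.707, -0.0, -0.0]
contact_force: [-0.7, 0.3, -2.4]
gripper_width: 62.4
grip_force: 45.9
```

Emit:
{"fn": "servo_tool", "kwargs": {"rows": [{"translation": [0, 0, 0.05], "twist": 0, "claw": 1}, {"translation": [0, 0, 0], "twist": 0, "claw": 1}, {"translation": [0, 0, 0], "twist": 0, "claw": 1}]}}

```text
time: 86.88
tcp_pos: [529.5, -470.0, 18.3]
orientation: [0.707, 0.707, -0.0, -0.0]
contact_force: [0.4, 0.1, -2.8]
gripper_width: 62.0
grip_force: 45.9
```

Emit:
{"fn": "servo_tool", "kwargs": {"rows": [{"translation": [0, 0, 0.07], "twist": 0, "claw": 1}, {"translation": [0, 0, 0], "twist": 0, "claw": 1}, {"translation": [0, 0, 0], "twist": 0, "claw": 1}]}}

```text
time: 87.25
tcp_pos: [529.6, -470.1, 16.8]
orientation: [0.707, 0.707, -0.0, 0.0]
contact_force: [-1.7, 0.5, 2.6]
gripper_width: 62.1
grip_force: 46.2
```

Emit:
{"fn": "servo_tool", "kwargs": {"rows": [{"translation": [0, 0, 0.06], "twist": 0, "claw": 1}, {"translation": [0, 0, 0], "twist": 0, "claw": 1}, {"translation": [0, 0, 0], "twist": 0, "claw": 1}]}}

```text
time: 87.62
tcp_pos: [529.7, -470.1, 16.7]
orientation: [0.707, 0.707, -0.0, 0.0]
contact_force: [-9.2, 6.4, 22.6]
gripper_width: 62.3
grip_force: 48.4
```

Emit:
{"fn": "servo_tool", "kwargs": {"rows": [{"translation": [0, 0, 0.03], "twist": 0, "claw": 1}, {"translation": [0, 0, 0], "twist": 0, "claw": 1}, {"translation": [0, 0, 0], "twist": 0, "claw": 1}]}}

```text
time: 88.0
tcp_pos: [529.7, -470.2, 16.7]
orientation: [0.707, 0.707, -0.0, 0.0]
contact_force: [-13.1, 10.1, 30.6]
gripper_width: 62.2
grip_force: 49.4
```

Emit:
{"fn": "servo_tool", "kwargs": {"rows": [{"translation": [0, 0, -0.09], "twist": 0, "claw": 1}, {"translation": [0, 0, 0], "twist": 0, "claw": 1}, {"translation": [0, 0, 0], "twist": 0, "claw": -0.6}, {"translation": [0, 0, 0], "twist": 0, "claw": -1}, {"translation": [0, 0, 0], "twist": 0, "claw": -1}, {"translation": [0, 0, 0], "twist": 0, "claw": -1}, {"translation": [0, 0, -0.5], "twist": 0, "claw": -1}, {"translation": [0, 0, -1], "twist": 0, "claw": -1}]}}

```text
time: 89.0
tcp_pos: [529.2, -469.7, 54.4]
orientation: [0.707, 0.707, -0.0, -0.001]
contact_force: [-0.1, -0.4, 0.1]
gripper_width: 85.5
grip_force: 0.0
```

Emit:
{"fn": "servo_tool", "kwargs": {"rows": [{"translation": [0, 0, -1], "twist": 0, "claw": -1}, {"translation": [0, 0, -1], "twist": 0, "claw": -1}, {"translation": [0, 0, -1], "twist": 0, "claw": -1}, {"translation": [0, 0, -1], "twist": 0, "claw": -1}, {"translation": [1, -0.4, -1], "twist": 0, "claw": -1}, {"translation": [1, -0.4, 0], "twist": 0, "claw": -1}, {"translation": [1, -0.4, 0], "twist": 0, "claw": -1}, {"translation": [1, -0.4, 0], "twist": 0, "claw": -1}]}}

```text
time: 90.0
tcp_pos: [489.4, -369.2, 180.1]
orientation: [0.707, 0.707, -0.0, 0.0]
contact_force: [0.5, 0.3, 0.4]
gripper_width: 85.1
grip_force: 0.0
```

Emit:
{"fn": "servo_tool", "kwargs": {"rows": [{"translation": [1, -0.4, 0], "twist": 0, "claw": -1}, {"translation": [1, -0.4, 0], "twist": 0, "claw": -1}, {"translation": [1, -0.4, 0], "twist": 0, "claw": -1}, {"translation": [1, -0.4, 0], "twist": 0, "claw": -1}, {"translation": [1, -0.4, 0], "twist": 0, "claw": -1}, {"translation": [1, -0.4, 0], "twist": 0, "claw": -1}, {"translation": [1, -0.4, 0], "twist": 0, "claw": -1}, {"translation": [1, -0.5, 0], "twist": 0, "claw": -1}]}}

```text
time: 91.0
tcp_pos: [407.1, -169.1, 179.9]
orientation: [0.707, 0.707, 0.0, 0.001]
contact_force: [1.1, 0.1, 0.3]
gripper_width: 85.4
grip_force: 0.0
```

Emit:
{"fn": "servo_tool", "kwargs": {"rows": [{"translation": [0.4, 0, 0], "twist": 0, "claw": -1}, {"translation": [0, 0, 0], "twist": 0, "claw": -1}, {"translation": [0, 0, 0], "twist": 0, "claw": -1}]}}

```text
time: 91.38
tcp_pos: [407.6, -160.6, 179.2]
orientation: [0.708, 0.707, 0.0, 0.0]
contact_force: [0.9, -0.3, -0.2]
gripper_width: 85.4
grip_force: 0.0
```

```bash
python3 - <<'E'
from h import *
amber=lambda p:(p[...,0]-p[...,2]>35)&(p[...,1]-p[...,2]>5)&(p[...,0]<190)
s=grab('side','s30.png');d=grab('top','t30.png');print(ctrl.state()['tcp_pos'])
blobs(s,(320,185,395,235),amber,20)
purple=lambda p:(p[...,2]-p[...,1]>2)&(p.min(2)>110)&(p[...,0]-p[...,2]<10)
q=cv2.GaussianBlur(d['pixels'],(0,0),1).astype(int); blobs(dict(d,pixels=q),(360,150,450,230),purple,67)
r=s['pixels'][135:185,305:370]; 
print([proj(s,[529.7,-470,z]) for z in(12,67)])
lidm=lambda p:(p[...,2]-p[...,0]>-6)&(p.max(2)>95)&(p.max(2)<165); blobs(s,(325,130,375,180),lidm,67,15)
E
```

```text
[ 407.41979337 -160.50589602  179.04724837]
blob [6, 12, 13, 16, 159] [332.  204.5] [ 407.9 -162.5]
blob [56, 34, 16, 14, 175] [423.5 190.5] [ 531.8 -470.8]
[array([342.6, 155.9]), array([344. , 144.3])]
blob [12, 10, 10, 11, 67] [341.5 145. ] [ 535.4 -459.1]
```

Emit:
{"fn": "servo_tool", "kwargs": {"rows": [{"translation": [0, -0.05, 1], "twist": 0, "claw": -1}, {"translation": [0, 0, 1], "twist": 0, "claw": -1}, {"translation": [0, 0, 1], "twist": 0, "claw": -1}, {"translation": [0, 0, 1], "twist": 0, "claw": -1}, {"translation": [0, 0, 1], "twist": 0, "claw": -1}, {"translation": [0, 0, 1], "twist": 0, "claw": -1}, {"translation": [0, 0, 0.7], "twist": 0, "claw": -1}, {"translation": [0, 0, 0.1], "twist": 0, "claw": -1}]}}

```text
time: 92.48
tcp_pos: [405.5, -159.9, 8.1]
orientation: [0.707, 0.707, -0.0, -0.001]
contact_force: [0.3, 0.3, -0.0]
gripper_width: 85.6
grip_force: 0.0
```

Emit:
{"fn": "servo_tool", "kwargs": {"rows": [{"translation": [0, 0, 0], "twist": 0, "claw": 1}, {"translation": [0, 0, 0], "twist": 0, "claw": 1}, {"translation": [0, 0, 0], "twist": 0, "claw": 1}, {"translation": [0, 0, 0], "twist": 0, "claw": 1}, {"translation": [0, 0, 0], "twist": 0, "claw": 1}, {"translation": [0, 0, 0], "twist": 0, "claw": 1}, {"translation": [0, 0, 0], "twist": 0, "claw": 1}], "force": 40}}

```text
time: 93.35
tcp_pos: [406.5, -160.3, 9.8]
orientation: [0.707, 0.707, 0.0, 0.001]
contact_force: [-0.5, 0.4, 7.0]
gripper_width: 47.3
grip_force: 39.8
```

Emit:
{"fn": "servo_tool", "kwargs": {"rows": [{"translation": [0, 0, -0.2], "twist": 0, "claw": 1}, {"translation": [0, 0, -0.5], "twist": 0, "claw": 1}, {"translation": [0, 0, -1], "twist": 0, "claw": 1}, {"translation": [0, 0, -1], "twist": 0, "claw": 1}, {"translation": [0, 0, -1], "twist": 0, "claw": 1}, {"translation": [0, 0, -0.7], "twist": 0, "claw": 1}, {"translation": [0, 0, 0], "twist": 0, "claw": 1}]}}

```text
time: 94.22
tcp_pos: [406.6, -160.3, 120.5]
orientation: [0.707, 0.707, 0.0, 0.001]
contact_force: [-0.0, -0.6, -3.3]
gripper_width: 46.9
grip_force: 41.9
```

Emit:
{"fn": "servo_tool", "kwargs": {"rows": [{"translation": [-0.06, 0.3, 0], "twist": 0, "claw": 1}, {"translation": [-0.12, 0.6, 0], "twist": 0, "claw": 1}, {"translation": [-0.2, 1, 0], "twist": 0, "claw": 1}, {"translation": [-0.2, 1, 0], "twist": 0, "claw": 1}, {"translation": [-0.2, 1, 0], "twist": 0, "claw": 1}, {"translation": [-0.2, 1, 0], "twist": 0, "claw": 1}, {"translation": [-0.2, 1, 0], "twist": 0, "claw": 1}, {"translation": [-0.14, 0.7, 0], "twist": 0, "claw": 1}]}}

```text
time: 95.22
tcp_pos: [572.5, -193.0, 117.8]
orientation: [0.707, 0.707, -0.0, -0.001]
contact_force: [-0.1, -1.1, -2.5]
gripper_width: 47.4
grip_force: 41.8
```

Emit:
{"fn": "servo_tool", "kwargs": {"rows": [{"translation": [-0.08, 0.4, 0], "twist": 0, "claw": 1}, {"translation": [-0.02, 0.2, 0], "twist": 0, "claw": 1}, {"translation": [0, 0, 0.4], "twist": 0, "claw": 1}, {"translation": [0, 0, 0.6], "twist": 0, "claw": 1}, {"translation": [0, 0, 0.5], "twist": 0, "claw": 1}, {"translation": [0, 0, 0.2], "twist": 0, "claw": 1}, {"translation": [0, 0, 0], "twist": 0, "claw": 1}, {"translation": [0, 0, 0], "twist": 0, "claw": 1}]}}

```text
time: 96.22
tcp_pos: [586.2, -195.6, 77.0]
orientation: [0.707, 0.707, 0.0, 0.0]
contact_force: [1.1, -0.8, -2.7]
gripper_width: 47.7
grip_force: 41.8
```

Emit:
{"fn": "servo_tool", "kwargs": {"rows": [{"translation": [0, 0, 0.1], "twist": 0, "claw": 1}, {"translation": [0, 0, 0.1], "twist": 0, "claw": 1}, {"translation": [0, 0, 0.08], "twist": 0, "claw": 1}, {"translation": [0, 0, 0], "twist": 0, "claw": 1}, {"translation": [0, 0, 0], "twist": 0, "claw": 1}]}}

```text
time: 96.85
tcp_pos: [586.0, -195.5, 69.6]
orientation: [0.707, 0.707, -0.0, -0.0]
contact_force: [-0.2, -0.6, -1.9]
gripper_width: 47.2
grip_force: 41.8
```

Emit:
{"fn": "servo_tool", "kwargs": {"rows": [{"translation": [0, 0, 0.08], "twist": 0, "claw": 1}, {"translation": [0, 0, 0.04], "twist": 0, "claw": 1}, {"translation": [0, 0, 0], "twist": 0, "claw": 1}, {"translation": [0, 0, 0], "twist": 0, "claw": 1}]}}

```text
time: 97.35
tcp_pos: [586.0, -195.6, 66.6]
orientation: [0.707, 0.707, 0.0, 0.0]
contact_force: [-0.2, -0.9, 0.7]
gripper_width: 47.3
grip_force: 41.8
```

Emit:
{"fn": "servo_tool", "kwargs": {"rows": [{"translation": [0, 0, 0], "twist": 0, "claw": -0.2}, {"translation": [0, 0, 0], "twist": 0, "claw": -0.4}, {"translation": [0, 0, 0], "twist": 0, "claw": -1}, {"translation": [0, 0, 0], "twist": 0, "claw": -1}, {"translation": [0, 0, 0], "twist": 0, "claw": -1}, {"translation": [0, 0, -0.5], "twist": 0, "claw": -1}, {"translation": [0, 0, -1], "twist": 0, "claw": -1}, {"translation": [0, 0, -1], "twist": 0, "claw": -1}]}}

```text
time: 98.35
tcp_pos: [586.1, -195.5, 130.6]
orientation: [0.707, 0.707, 0.0, 0.0]
contact_force: [0.1, -0.3, -0.4]
gripper_width: 85.3
grip_force: 0.0
```

Emit:
{"fn": "servo_tool", "kwargs": {"rows": [{"translation": [0, 0, -0.5], "twist": 0, "claw": -1}, {"translation": [0, 0, 0], "twist": 0, "claw": -1}, {"translation": [0, 0, 0], "twist": 0, "claw": -1}, {"translation": [0, 0, 0], "twist": 0, "claw": -1}, {"translation": [0, 0, 0], "twist": 0, "claw": -1}, {"translation": [0, 0, 0], "twist": 0, "claw": -1}, {"translation": [0, 0, 0], "twist": 0, "claw": -1}, {"translation": [0, 0, 0], "twist": 0, "claw": -1}]}}

```text
time: 99.35
tcp_pos: [586.0, -195.6, 141.6]
orientation: [0.707, 0.707, -0.0, -0.0]
contact_force: [-0.7, 1.3, 0.3]
gripper_width: 85.3
grip_force: 0.0
```

Emit:
{"fn": "servo_tool", "kwargs": {"rows": [{"translation": [0, 0, 0], "twist": 0, "claw": -1}, {"translation": [0, 0, 0], "twist": 0, "claw": -1}, {"translation": [0, 0, 0], "twist": 0, "claw": -1}, {"translation": [0, 0, 0], "twist": 0, "claw": -1}, {"translation": [0, 0, 0], "twist": 0, "claw": -1}, {"translation": [0, 0, 0], "twist": 0, "claw": -1}, {"translation": [0, 0, 0], "twist": 0, "claw": -1}]}}

```text
time: 100.22
tcp_pos: [586.0, -195.6, 141.5]
orientation: [0.707, 0.707, 0.0, -0.0]
contact_force: [-0.2, 0.2, 0.1]
gripper_width: 85.1
grip_force: 0.0
```

```bash
python3 - <<'E'
from h import *
amber=lambda p:(p[...,0]-p[...,2]>35)&(p[...,1]-p[...,2]>5)&(p[...,0]<190)
s=grab('side','s31.png');print(ctrl.state()['tcp_pos']);blobs(s,(265,125,325,195),amber,75)
print([proj(s,[586.6,-195.7,z]) for z in (57,90,137)])
E
```

```text
[ 585.97112705 -195.53159205  141.5562189 ]
blob [24, 37, 11, 16, 159] [294.  169.5] [ 589.4 -196.1]
blob [46, 36, 14, 14, 115] [317.5 167.5] [ 526.4 -256.3]
[array([294.5, 173.9]), array([294.7, 166.3]), array([295.1, 155.2])]
```

Emit:
{"fn": "servo_tool", "kwargs": {"rows": [{"translation": [0, 0, 1], "twist": 0, "claw": -1}, {"translation": [0, 0, 1], "twist": 0, "claw": -1}, {"translation": [0, 0, 0.7], "twist": 0, "claw": -1}, {"translation": [0, 0, 0.3], "twist": 0, "claw": -1}, {"translation": [0, 0, 0], "twist": 0, "claw": 1}, {"translation": [0, 0, 0], "twist": 0, "claw": 1}, {"translation": [0, 0, 0], "twist": 0, "claw": 1}, {"translation": [0, 0, 0], "twist": 0, "claw": 1}], "force": 40}}

```text
time: 101.28
tcp_pos: [586.4, -195.7, 67.1]
orientation: [0.707, 0.707, 0.0, 0.0]
contact_force: [1.8, 0.1, -0.2]
gripper_width: 46.7
grip_force: 42.6
```

Emit:
{"fn": "servo_tool", "kwargs": {"rows": [{"translation": [0, 0, 0], "twist": 0, "claw": 1}, {"translation": [0, 0, 0], "twist": 0, "claw": 1}, {"translation": [0, 0, -0.2], "twist": 0, "claw": 1}, {"translation": [0, 0, -0.5], "twist": 0, "claw": 1}, {"translation": [0, 0, -0.8], "twist": 0, "claw": 1}, {"translation": [0, 0, -0.5], "twist": 0, "claw": 1}, {"translation": [-0.3, -0.1, 0], "twist": 0, "claw": 1}, {"translation": [-0.6, -0.2, 0], "twist": 0, "claw": 1}]}}

```text
time: 102.28
tcp_pos: [578.0, -218.6, 116.3]
orientation: [0.707, 0.707, -0.0, -0.0]
contact_force: [0.3, -0.9, -2.7]
gripper_width: 47.2
grip_force: 42.5
```

Emit:
{"fn": "servo_tool", "kwargs": {"rows": [{"translation": [-1, -0.36, 0], "twist": 0, "claw": 1}, {"translation": [-1, -0.36, 0], "twist": 0, "claw": 1}, {"translation": [-1, -0.36, 0], "twist": 0, "claw": 1}, {"translation": [-1, -0.36, 0], "twist": 0, "claw": 1}, {"translation": [-1, -0.36, 0], "twist": 0, "claw": 1}, {"translation": [-0.8, -0.26, 0], "twist": 0, "claw": 1}, {"translation": [-0.5, -0.2, 0], "twist": 0, "claw": 1}, {"translation": [0, 0, 0], "twist": 0, "claw": 1}]}}

```text
time: 103.28
tcp_pos: [521.3, -376.2, 116.3]
orientation: [0.708, 0.706, -0.0, -0.0]
contact_force: [0.9, 0.8, -2.5]
gripper_width: 47.3
grip_force: 42.5
```

Emit:
{"fn": "servo_tool", "kwargs": {"rows": [{"translation": [0, 0, 0.5], "twist": 0, "claw": 1}, {"translation": [0, 0, 0.8], "twist": 0, "claw": 1}, {"translation": [0, 0, 0.8], "twist": 0, "claw": 1}, {"translation": [0, 0, 0.7], "twist": 0, "claw": 1}, {"translation": [0, 0, 0], "twist": 0, "claw": 1}, {"translation": [0, 0, 0], "twist": 0, "claw": 1}]}}

```text
time: 104.02
tcp_pos: [522.2, -375.6, 47.0]
orientation: [0.707, 0.707, 0.0, 0.0]
contact_force: [0.5, 0.0, -2.0]
gripper_width: 47.5
grip_force: 42.4
```

Emit:
{"fn": "servo_tool", "kwargs": {"rows": [{"translation": [0, 0, 0.5], "twist": 0, "claw": 1}, {"translation": [0, 0, 0.3], "twist": 0, "claw": 1}, {"translation": [0, 0, 0.08], "twist": 0, "claw": 1}, {"translation": [0, 0, 0], "twist": 0, "claw": 1}, {"translation": [0, 0, 0], "twist": 0, "claw": 1}]}}

```text
time: 104.65
tcp_pos: [522.0, -375.6, 24.8]
orientation: [0.707, 0.707, 0.0, 0.0]
contact_force: [-0.0, 0.8, -2.9]
gripper_width: 47.3
grip_force: 42.4
```

Emit:
{"fn": "servo_tool", "kwargs": {"rows": [{"translation": [0, 0, 0.05], "twist": 0, "claw": 1}, {"translation": [0, 0, 0], "twist": 0, "claw": 1}, {"translation": [0, 0, 0], "twist": 0, "claw": 1}]}}

```text
time: 105.02
tcp_pos: [521.8, -375.5, 23.3]
orientation: [0.707, 0.707, -0.0, -0.0]
contact_force: [-0.2, -0.1, -1.8]
gripper_width: 47.3
grip_force: 42.4
```

Emit:
{"fn": "servo_tool", "kwargs": {"rows": [{"translation": [0, 0, 0.05], "twist": 0, "claw": 1}, {"translation": [0, 0, 0], "twist": 0, "claw": 1}, {"translation": [0, 0, 0], "twist": 0, "claw": 1}]}}

```text
time: 105.4
tcp_pos: [522.0, -375.6, 22.6]
orientation: [0.707, 0.707, -0.0, 0.0]
contact_force: [-2.2, 1.8, 7.4]
gripper_width: 47.2
grip_force: 43.1
```

Contact. I'll release, retreat, and run the final check.

Emit:
{"fn": "servo_tool", "kwargs": {"rows": [{"translation": [0, 0, -0.02], "twist": 0, "claw": -0.2}, {"translation": [0, 0, 0], "twist": 0, "claw": -0.4}, {"translation": [0, 0, 0], "twist": 0, "claw": -1}, {"translation": [0, 0, 0], "twist": 0, "claw": -1}, {"translation": [0, 0, 0], "twist": 0, "claw": -1}, {"translation": [0, 0, -0.5], "twist": 0, "claw": -1}, {"translation": [0, 0, -1], "twist": 0, "claw": -1}, {"translation": [0, 0, -1], "twist": 0, "claw": -1}]}}

```text
time: 106.4
tcp_pos: [521.9, -375.5, 86.6]
orientation: [0.707, 0.707, 0.0, 0.0]
contact_force: [-0.8, -0.3, 0.6]
gripper_width: 85.3
grip_force: 0.0
```

Emit:
{"fn": "servo_tool", "kwargs": {"rows": [{"translation": [0, 0, -1], "twist": 0, "claw": -1}, {"translation": [0, 0, -1], "twist": 0, "claw": -1}, {"translation": [0, 0, -1], "twist": 0, "claw": -1}, {"translation": [0, 0, -1], "twist": 0, "claw": -1}, {"translation": [0, -1, -1], "twist": 0, "claw": -1}, {"translation": [0, -1, 0], "twist": 0, "claw": -1}, {"translation": [0, -1, 0], "twist": 0, "claw": -1}, {"translation": [0, -1, 0], "twist": 0, "claw": -1}]}}

```text
time: 107.4
tcp_pos: [421.1, -375.3, 211.0]
orientation: [0.707, 0.707, -0.0, 0.0]
contact_force: [0.1, -0.6, -0.7]
gripper_width: 85.6
grip_force: 0.0
```

```bash
python3 - <<'E'
from h import *
s=grab('side','s32.png');d=grab('top','t32.png');print(ctrl.state()['tcp_pos'],ctrl.state()['time'])
f=lambda i,y0,y1,x0,x1,k: cv2.resize(i['pixels'][y0:y1,x0:x1],None,fx=k,fy=k,interpolation=cv2.INTER_CUBIC)
a=f(s,120,330,120,420,2.6)
cv2.imwrite('pics/v32.png',cv2.cvtColor(a,cv2.COLOR_RGB2BGR))
for p in((638.8,250.8),(525.2,237.4),(411.7,223.2)): topc(d,*p)
blobs(d,(168,188,192,212),steel,36,20)
E
```

```text
[ 419.77445212 -376.08719241  211.09981114] 107.5
top bbox 17 17 [637.5 248.8] peg 638.8 250.8
top bbox 16 16 [521.4 225.2] peg 525.2 237.4
top bbox 16 15 [410.3 220.5] peg 411.7 223.2
blob [5, 7, 10, 10, 86] [177.5 199.5] [526.9 402.1]
```

View pics/v32.png

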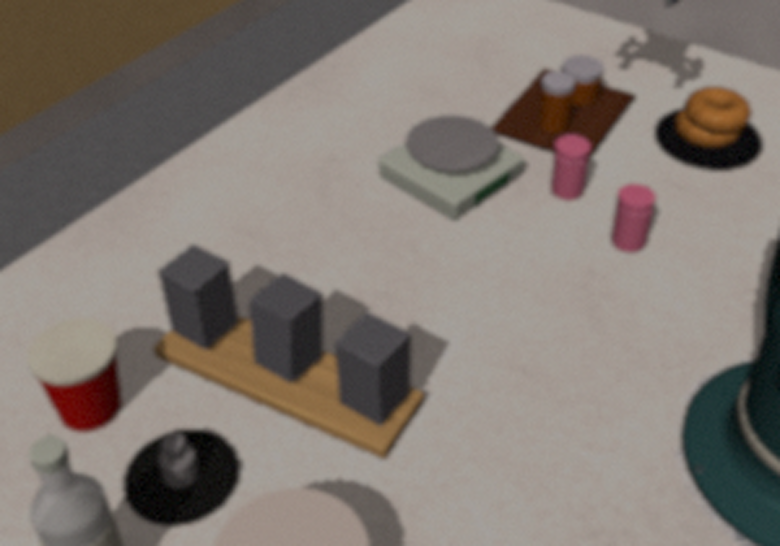

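The picture shows all three tumblers mouth-down on their pegs at crop (198,295), (286,325) and (374,365). The weight stands on its pad at (178,460), both jars are upright on the board at (557,100) and (583,80), and the bystanders haven't moved.

```bash
python3 -c "
from workcell import order
print(order.finish_job())"
```

```text
the job is handed in; nothing more can be done
None
```

The job is handed in, with no verdict returned: the check weight, squat jar and tall jar were each weighed in that order and are back upright on the pad and board, and all three tumblers are mouth-down on their pegs (the middle one about 12 mm off-centre, but upright and home).

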